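# Clamp the grille frame in the jig, crisscross

### The job

Draw the black grille frame out of the low rack by the end that sticks out and let go of it on the bench, then take it again by its middle and lay it flat, right way up, between the blue guides of the aluminium jig. Then tighten the jig's four orange winged clamps clockwise in two passes, each pass in crisscross order (the second clamp you turn is always the one diagonally opposite the first): first bring all four to about half way, only then take each one fully tight to its stop. Leave the things round about where they are.

Things in the scene. Friction and masses are not known exactly. Their poses are not given: they have to be found in the camera images.
- grille: black plastic grille frame in the low rack, 117 x 39 x 18 mm, 22 g; origin at the centre of its underside, x along its length, z up; it is gripped across its 39 mm width (18 mm high side walls). At the start 42 to 54 mm of its length sticks out of the rack's mouth.
- rack: low grey parts rack fixed to the bench: a tunnel open towards its own -x, roof top 33 mm high, inside 46 mm wide and 29 mm high, outside 56 mm (feet 82 mm) wide. Origin on the bench on the lane's centre line; the lane runs along its x: mouth at x = 30 mm, back at 114 mm, nothing of it at x < 30 mm.
- rack_mouth (a point): the centre of the rack's mouth, 12 mm above the bench
- jig: aluminium clamping jig fixed to the bench, deck 148 x 112 x 12 mm; origin at the centre of its underside, x along its length. The grille belongs flat on the deck, centred, its length along the jig's x, either way round, with 3 to 4 mm of play to the blue guides all round.
- nest (a point): where the middle of the grille's underside belongs: the centre of the deck, 12 mm above the bench. Guides (10 mm high): end stops at x = +-63 to 69 mm, side guides at x = +-25 to 39, y = +-22.5 to 28.5 mm. Fingers find room beside the grille only at |x| < 20 mm; clamp posts stand at x = +-48, y = +-36 mm.
- clamp_a (a joint): turn of clamp a (jig x = +48, y = +36 mm; diagonally opposite clamp c), rad: 0 fully loose, 1.57 (a quarter turn) tight at its hard stop, half way 0.79; grows clockwise seen from above; starts at 0 to 0.2 and stays where it is left (about 0.06 N m of friction)
- wing_a (a point): middle of clamp a's orange wing, on its turning axis, 55.5 mm above the bench: an upright bar 30 mm long along this point's x (parallel to the jig's x at joint value 0), 9 mm thick along y (grip across it), from 39.5 to 66.5 mm above the bench. Under it a steel toe reaches 27 mm out along +x, 31.5 to 36.5 mm above the bench; loose, it is clear of the grille, later it lies over its edge.
- clamp_b (a joint): turn of clamp b (jig x = -48, y = +36 mm; diagonally opposite clamp d), rad: 0 fully loose, 1.57 (a quarter turn) tight at its hard stop, half way 0.79; grows clockwise seen from above; starts at 0 to 0.2 and stays where it is left (about 0.06 N m of friction)
- wing_b (a point): middle of clamp b's orange wing, on its turning axis, 55.5 mm above the bench: an upright bar 30 mm long along this point's x (parallel to the jig's x at joint value 0), 9 mm thick along y (grip across it), from 39.5 to 66.5 mm above the bench. Under it a steel toe reaches 27 mm out along +x, 31.5 to 36.5 mm above the bench; loose, it is clear of the grille, later it lies over its edge.
- clamp_c (a joint): turn of clamp c (jig x = -48, y = -36 mm; diagonally opposite clamp a), rad: 0 fully loose, 1.57 (a quarter turn) tight at its hard stop, half way 0.79; grows clockwise seen from above; starts at 0 to 0.2 and stays where it is left (about 0.06 N m of friction)
- wing_c (a point): middle of clamp c's orange wing, on its turning axis, 55.5 mm above the bench: an upright bar 30 mm long along this point's x (parallel to the jig's x at joint value 0), 9 mm thick along y (grip across it), from 39.5 to 66.5 mm above the bench. Under it a steel toe reaches 27 mm out along +x, 31.5 to 36.5 mm above the bench; loose, it is clear of the grille, later it lies over its edge.
- clamp_d (a joint): turn of clamp d (jig x = +48, y = -36 mm; diagonally opposite clamp b), rad: 0 fully loose, 1.57 (a quarter turn) tight at its hard stop, half way 0.79; grows clockwise seen from above; starts at 0 to 0.2 and stays where it is left (about 0.06 N m of friction)
- wing_d (a point): middle of clamp d's orange wing, on its turning axis, 55.5 mm above the bench: an upright bar 30 mm long along this point's x (parallel to the jig's x at joint value 0), 9 mm thick along y (grip across it), from 39.5 to 66.5 mm above the bench. Under it a steel toe reaches 27 mm out along +x, 31.5 to 36.5 mm above the bench; loose, it is clear of the grille, later it lies over its edge.
- bottle: bystander, to be left where it is: white squeeze bottle with red spout, 55 mm across, 156 mm tall, standing; origin at the centre of its underside
- ribbon_roll: bystander, to be left where it is: black ribbon roll, 42 mm across, 76 mm tall, standing; origin at the centre of its underside
- hex_keys: bystander, to be left where it is: yellow hex key case lying flat, 22x92x24 mm, long along its y axis; origin at the centre of its underside
- tin: bystander, to be left where it is: flat grease tin, 69 mm across, 32 mm tall; origin at the centre of its underside
- carton: bystander, to be left where it is: small brown carton, 91x60x55 mm, long along its x axis; origin at the centre of its underside
Not all that is in view belongs to the job. What is shaped like the grille but red or yellow is not meant.

How it is judged (in metres and radians):
On the way, in this order (a step that is already met when the one before it is completed fails the run):
1. the grille, drawn out at least 30 mm, lies on the bench, let go (distance of grille from where it was at the start of the episode above 0.03 m and height (world z) of grille below 0.006 m and angle between grille's own z axis and vertical below 0.1 rad and linear speed of grille below 0.03 m/s and contact force between the fingers and grille below 0.2 N), for 0.1 s.
2. the grille lies home between the jig's guides, let go, all four clamps still loose (x of grille in the frame of jig between -0.008 and 0.008 m and y of grille in the frame of jig between -0.006 and 0.006 m and z of grille in the frame of jig between 0.008 and 0.017 m and angle between the x axis of grille and the x axis of jig, either way round below 0.12 rad and angle between grille's own z axis and vertical below 0.08 rad and linear speed of grille below 0.03 m/s and value of joint each of clamp_a, clamp_b, clamp_c, clamp_d below 0.4 rad and contact force between the fingers and grille below 0.2 N), for 0.2 s.
3. first pass done: all four clamps about half way (0.5 to 1.1 rad), the grille home (value of joint clamp_a between 0.5 and 1.1 rad and value of joint clamp_b between 0.5 and 1.1 rad and value of joint clamp_c between 0.5 and 1.1 rad and value of joint clamp_d between 0.5 and 1.1 rad and x of grille in the frame of jig between -0.008 and 0.008 m and y of grille in the frame of jig between -0.006 and 0.006 m and z of grille in the frame of jig between 0.008 and 0.017 m and angle between the x axis of grille and the x axis of jig, either way round below 0.12 rad and angle between grille's own z axis and vertical below 0.08 rad and linear speed of grille below 0.03 m/s), for 0.1 s.
4. second pass done: all four clamps tight (over 1.4 rad) (value of joint each of clamp_a, clamp_b, clamp_c, clamp_d above 1.4 rad), for 0.1 s.
At the end, for the whole second after the job is handed in: The grille lies at rest flat and right way up on the jig's deck, within 8 mm of its centre along and 6 mm across and within 0.12 rad of its length, and all four clamps stand beyond 1.4 rad (within 0.17 rad of their stops) (all of step 4 and x of grille in the frame of jig between -0.008 and 0.008 m and y of grille in the frame of jig between -0.006 and 0.006 m and z of grille in the frame of jig between 0.008 and 0.017 m and angle between the x axis of grille and the x axis of jig, either way round below 0.12 rad and angle between grille's own z axis and vertical below 0.08 rad and linear speed of grille below 0.03 m/s); the robot touches nothing.
It fails at once if first pass not crisscross: two neighbouring clamps turned past 0.5 rad while both others are below 0.35 ((value of joint each of clamp_a, clamp_b above 0.5 rad and value of joint each of clamp_c, clamp_d below 0.35 rad) or (value of joint each of clamp_b, clamp_c above 0.5 rad and value of joint each of clamp_a, clamp_d below 0.35 rad) or (value of joint each of clamp_c, clamp_d above 0.5 rad and value of joint each of clamp_a, clamp_b below 0.35 rad) or (value of joint each of clamp_d, clamp_a above 0.5 rad and value of joint each of clamp_b, clamp_c below 0.35 rad)).
It fails at once if second pass not crisscross: two neighbouring clamps turned past 1.35 rad while both others are below 1.15 ((value of joint each of clamp_a, clamp_b above 1.35 rad and value of joint each of clamp_c, clamp_d below 1.15 rad) or (value of joint each of clamp_b, clamp_c above 1.35 rad and value of joint each of clamp_a, clamp_d below 1.15 rad) or (value of joint each of clamp_c, clamp_d above 1.35 rad and value of joint each of clamp_a, clamp_b below 1.15 rad) or (value of joint each of clamp_d, clamp_a above 1.35 rad and value of joint each of clamp_b, clamp_c below 1.15 rad)).
It fails at once if a clamp taken past 1.2 rad while another is still below 0.5 rad (value of joint any of clamp_a, clamp_b, clamp_c, clamp_d above 1.2 rad and value of joint any of clamp_a, clamp_b, clamp_c, clamp_d below 0.5 rad).
It fails at once if a bystander moved more than 30 mm or tipped over (distance of any of bottle, ribbon_roll, hex_keys, tin, carton from where it was at the start of the episode above 0.03 m or angle between any of bottle, ribbon_roll's own z axis and vertical above 0.5 rad).
It also fails if it takes over 72 s, if anything falls off the work surface, if the arm or the gripper's body presses on something with over 40 N, if the wrist force passes 120 N, or if a joint passes its speed limit or range.

### The arm

A 6-joint arm with a two-finger parallel gripper is mounted at the origin on a cart in front of the work surface, level with it; the furniture and walls round the work are solid. World frame = base frame: x ahead of the robot, y to its left, z up, the work surface at z = 0. Lengths are in m, angles in degrees, forces in N, time in s.
With the tool pointing down it reaches from about 0.3 to 0.775 m from the base axis. Payload 14.6 kg.
Tool frame: the origin (TCP) lies between the finger pads; the fingertips stand 25 mm ahead of it and the grasp point (between the pads) lies 6 mm ahead of it; y points along the fingers, x is the direction in which the jaws open and shut, and the axes are right-handed (so a half turn about y gives the same grasp; the last joint's range is limited). The gripper opens to 85 mm and grips with 20 to 120 N. Pads are 22 mm wide; open, the fingers measure 114 mm over their backs; the gripper's body (76 mm by 85 mm) begins 54 mm behind the grasp point. The pads swing forward as they close: fully open they stand 13 mm farther back than shut.
Start: joints at [-67.873, 17.183, 87.147, -0, 75.671, -3.816], TCP at [0.241, -0.495, 0.256] pointing down, gripper open.
Joint ranges: [-173.82, 173.82], [-45.26, 126.66], [13.44, 144.39], [-59.66, 239.66], [0, 175.72], [-146.38, 146.38]. Speed limits (degrees/s): [127.2, 127.2, 147.25, 180, 180, 180].

### API

Orientations are given as a 3x3 rotation matrix whose columns are the frame's x, y, z axes.
In Python, from station import sense, grab_frame, finish_job gives the robot as it stands.
- The arm moves only by the shell command python3 -m pendant 'ROWS' [FORCE]. ROWS is JSON, a list of rows, each an object of numbers: "dx", "dy", "dz": the shift along the tool's x, y, z in m; "ax", "ay", "az": the turn, a rotation vector about the tool's x, y, z in rad; "grip": the opening in per cent of the stroke, from 0 (shut) to 100 (fully open). A call has 1 to 8 rows; each row is the pose to reach, as a shift and turn from the pose commanded when the call began, along the tool's axes at that moment; what a row does not reach only later rows make up. A row lasts 1/10 s, in which the tool goes at most 50 mm and 8.59 degrees, less where a joint would pass 70% of its speed; a pose out of reach is approached as far as the arm can. A call with a gripper value outside its range is refused whole. The fingers move at their own pace and stop on an object; FORCE is the grip in N (left out, the last holds). Time passes only in rows, so rows that repeat a pose let the fingers close. It gives the time, the measured TCP pose, the force and the opening at its end, in the units of the state.
- sense(): the state, without advancing time (a new reading comes with each control period).
- grab_frame(name): name is "scene" or "top" or "wrist"; returns a dict with "img" (400x640x3 uint8, red, green, blue), "z_map" (400x640 float32, m along the optical axis (not along the pixel's ray), 0 where there is no reading), "vfov" (degrees; the focal length in pixels is half the picture's height over the tangent of half this angle, whatever the lens; pixels are square), "cx", "cy" (the principal point, pixels), "cam_to_world" (4x4, takes a point from camera to world coordinates); the wrist camera has in their place "hand_eye" (4x4, takes a point from camera to tool coordinates, whose origin is the TCP and whose axes are the tool frame's). Camera axes: x right, y down, z forward; pixel columns grow to the right and rows downward; lengths in m; the calibration is good to about 2 mm. A picture is of the moment at which its call begins: read the wrist's pose just before it.
- finish_job(): hands the job in, once; it reports no verdict.
The state is a dict: "time_s": time; "joint_positions": joint angles; "joint_velocities": joint speeds; "joint_torque": joint torques, N m; "tcp_pos": TCP position; "eef_rot": TCP orientation; "force": force on the tool from outside, world axes, zero at the start; "wrist_torque": the same for the moment, N m; "opening": finger opening in m.
Only numpy, scipy, OpenCV 4.12 (cv2) and the standard library are available. Lean on these libraries where they do the work, as an engineer would, in place of code of your own. Each camera call takes 0.05 s, during which the arm holds its last target.

## Working session

There is one attempt and no reset: what is moved stays moved. The work goes in short steps, Python scripts to look and compute and a shell command to move; the robot and the scene stay as the last step left them, time stands still between calls to the robot, and variables do not carry over. Pictures are saved under pics/ and viewed, and the job is handed in when it is done.

```bash
ls; mkdir -p pics; cat > h.py <<'E'
import numpy as np, cv2, json
from station import sense, grab_frame, finish_job
def K(f):
    fl=200/np.tan(np.radians(f['vfov'])/2); return fl,f['cx'],f['cy']
def save(n,name,crop=None,scale=1):
    f=grab_frame(n); im=f['img'][:,:,::-1].copy()
    np.savez('pics/'+name+'.npz',**f)
    if crop: 
        x0,y0,x1,y1=crop; im=im[y0:y1,x0:x1]
    im=cv2.resize(im,None,fx=scale,fy=scale,interpolation=cv2.INTER_CUBIC)
    cv2.imwrite('pics/'+name+'.png',im); return f
def T_of(f,s=None):
    if 'cam_to_world' in f: return np.array(f['cam_to_world'])
    T=np.eye(4);T[:3,:3]=np.array(s['eef_rot']);T[:3,3]=s['tcp_pos'];return T@np.array(f['hand_eye'])
def pt(f,u,v,T,z=None):
    fl,cx,cy=K(f); d=np.array([(u-cx)/fl,(v-cy)/fl,1.])
    if z is None: p=d*f['z_map'][int(v),int(u)]; return T[:3,:3]@p+T[:3,3]
    w=T[:3,:3]@d; return T[:3,3]+w*(z-T[2,3])/w[2]
E
python3 - <<'E'
from h import *
s=sense();print(s['tcp_pos'],s['time_s'],s['opening'],np.round(s['eef_rot'],3))
save('top','t0');save('scene','s0');f=save('wrist','w0')
f=np.load('pics/t0.npz');print(f['cam_to_world'],f['vfov'])
print(np.load('pics/w0.npz')['hand_eye'])
E
```

```text
pics
[ 0.24053482 -0.49438212  0.25571109] 0.0 0.08549639705270504 [[ 0.437 -0.     0.899]
 [-0.899  0.001  0.437]
 [-0.001 -1.     0.   ]]
[[-0.01119725 -0.98055929  0.19590328  0.29256214]
 [-0.99990532  0.01254692  0.00564977 -0.10662758]
 [-0.00799791 -0.19582147 -0.98060695  1.05108364]
 [ 0.          0.          0.          1.        ]] 51.639962091148085
[[ 9.99999814e-01 -5.66780565e-04  2.26423457e-04  1.65175271e-04]
 [-3.88932719e-04 -3.05869531e-01  9.52073358e-01 -1.17576099e-01]
 [-4.70360639e-04 -9.52073269e-01 -3.05869694e-01  7.82009083e-02]
 [ 0.00000000e+00  0.00000000e+00  0.00000000e+00  1.00000000e+00]]
```

View pics/t0.png

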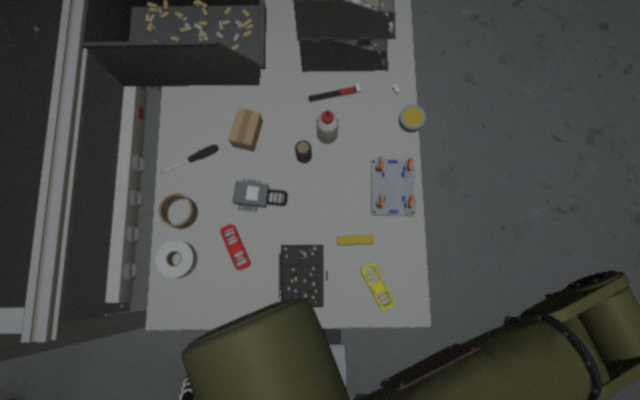

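View pics/s0.png

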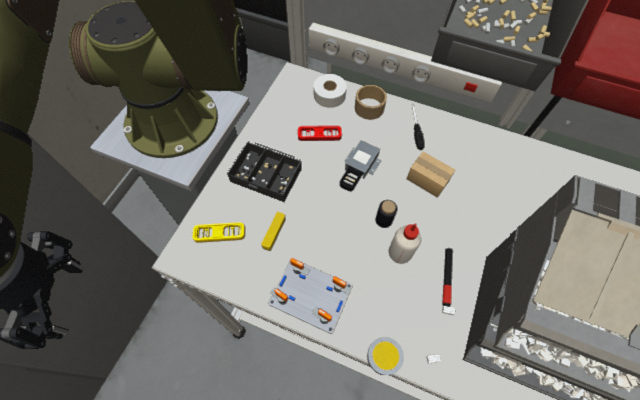

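View pics/w0.png

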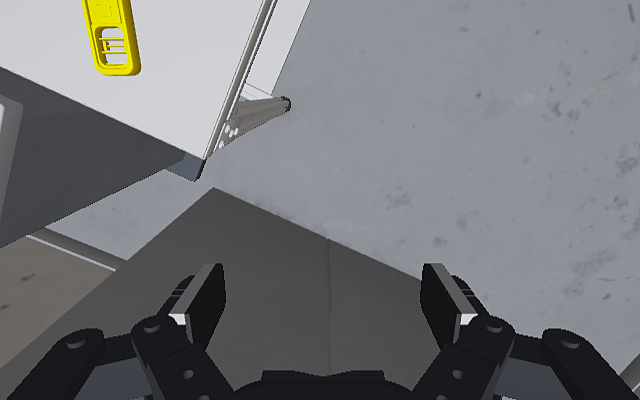

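```bash
python3 - <<'E'
import cv2,numpy as np
t=cv2.imread('pics/t0.png');s=cv2.imread('pics/s0.png')
a=cv2.resize(t[165:225,220:300],None,fx=8,fy=8,interpolation=cv2.INTER_CUBIC)
b=cv2.resize(t[145:230,355:435],None,fx=7,fy=7,interpolation=cv2.INTER_CUBIC)
cv2.imwrite('pics/t0a.png',a);cv2.imwrite('pics/t0b.png',b)
c=cv2.resize(s[245:345,255:365],None,fx=6,fy=6,interpolation=cv2.INTER_CUBIC);cv2.imwrite('pics/s0b.png',c)
E
```

```text
(no output)
```

View pics/t0a.png

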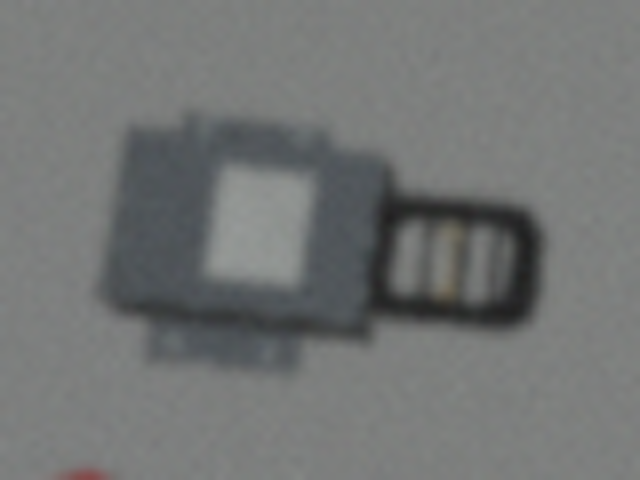

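View pics/t0b.png

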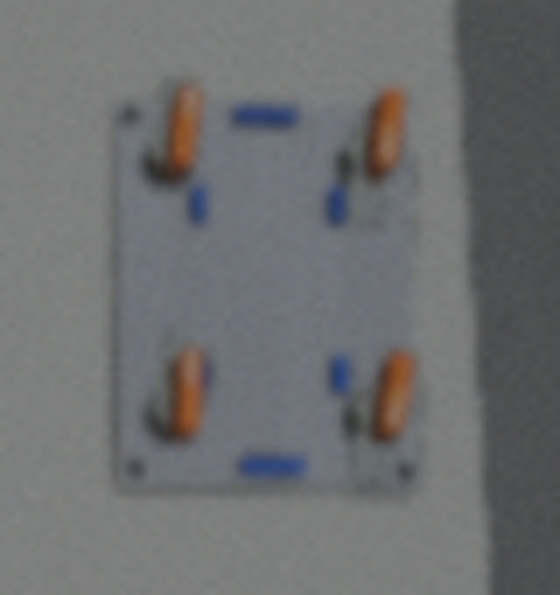

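View pics/s0b.png

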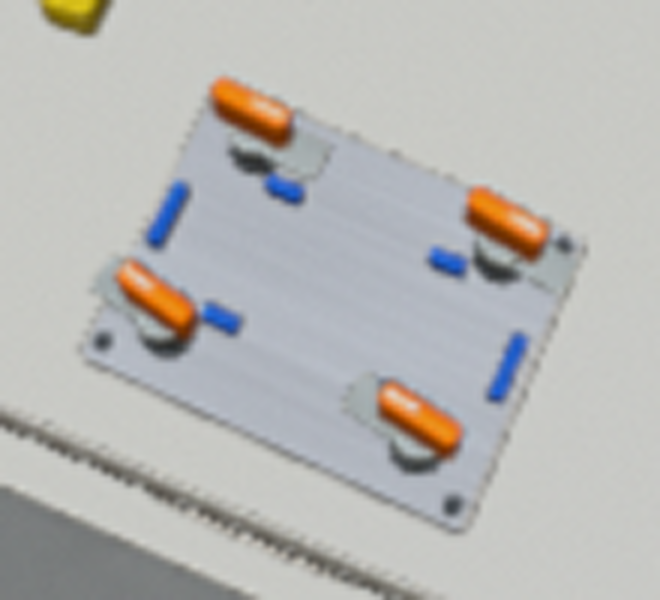

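```bash
cat >> h.py <<'E'
def cloud(f,T):
    fl,cx,cy=K(f); v,u=np.mgrid[0:400,0:640]; z=f['z_map']
    P=np.stack([(u-cx)/fl*z,(v-cy)/fl*z,z],-1)@T[:3,:3].T+T[:3,3]; P[z==0]=np.nan; return P
E
python3 - <<'E'
from h import *
np.set_printoptions(precision=4,suppress=True)
for n in ['t0','s0']:
    f=dict(np.load(f'pics/{n}.npz')); T=f['cam_to_world'];P=cloud(f,T);im=f['img'].astype(int)
    if n=='t0':
        reg=(slice(165,225),slice(220,300))
        print('bench',np.nanmedian(P[215:222,340:350],axis=(0,1)), np.nanmedian(P[205:212,270:290],axis=(0,1)))
        tc=lambda x,y:(220+x/8,165+y/8)
        for name,x,y,z in [('end',540,262,.018),('sideTop',460,203,.018),('sideBot',460,322,.018),('cornerA',520,205,.018),('cornerB',522,322,.018),('roofR1',390,158,.033),('roofR2',372,330,.033),('roofL1',132,128,.033),('roofL2',105,300,.033)]:
            print(name,pt(f,*tc(x,y),T,z))
    # orange
    hsv=cv2.cvtColor(f['img'],cv2.COLOR_RGB2HSV)
    o=((hsv[...,0]>4)&(hsv[...,0]<18)&(hsv[...,1]>170)&(hsv[...,2]>90)).astype(np.uint8)
    b=((hsv[...,0]>105)&(hsv[...,0]<125)&(hsv[...,1]>150)&(hsv[...,2]>60)).astype(np.uint8)
    for nm,m,zz in [('or',o,.0665),('bl',b,.022)]:
        k,l,st,c=cv2.connectedComponentsWithStats(m)
        for i in range(1,k):
            if st[i,4]>8 :
                p=pt(f,*c[i],T,zz)
                if p[0]>.3 and p[1]<-.2: print(n,nm,c[i],st[i,4],p,np.nanmedian(P[l==i],axis=0))
E
```

```text
bench [ 0.4602 -0.164  -0.0014] [ 0.4885  0.0019 -0.0009]
end [ 0.5113 -0.0196  0.018 ]
sideTop [0.531  0.0062 0.018 ]
sideBot [0.4921 0.0058 0.018 ]
cornerA [ 0.5301 -0.0131  0.018 ]
cornerB [ 0.4919 -0.0139  0.018 ]
roofR1 [0.5424 0.0268 0.033 ]
roofR2 [0.487  0.0318 0.033 ]
roofL1 [0.5533 0.109  0.033 ]
roofL2 [0.4977 0.116  0.033 ]
s0 or [296.     263.4138] 58 [ 0.4948 -0.2594  0.0665] [ 0.4923 -0.2581  0.0624]
s0 or [337.918  281.7377] 61 [ 0.5882 -0.2617  0.0665] [ 0.5869 -0.2605  0.0622]
s0 or [281.68 295.48] 50 [ 0.4962 -0.3304  0.0665] [ 0.4962 -0.3297  0.0641]
s0 or [325.4151 315.6415] 53 [ 0.5905 -0.333   0.0665] [ 0.591  -0.3322  0.0634]
s0 bl [302.  276.2] 15 [ 0.5101 -0.2673  0.022 ] [ 0.51   -0.267   0.0189]
s0 bl [282.3333 280.4167] 24 [ 0.4753 -0.2919  0.022 ] [ 0.4745 -0.2917  0.0194]
s0 bl [329.1538 288.4615] 13 [ 0.5737 -0.2693  0.022 ] [ 0.5737 -0.2689  0.0197]
s0 bl [291.2308 297.5385] 13 [ 0.5081 -0.3177  0.022 ] [ 0.5075 -0.3172  0.0199]
s0 bl [339.0952 306.0476] 21 [ 0.6064 -0.2954  0.022 ] [ 0.6062 -0.2944  0.0196]
```

```bash
cat >> h.py <<'E'
from scipy.spatial.transform import Rotation as Rn
def go(x,y,z,yaw):
    s=sense(); R=np.array(s['eef_rot']); p=np.array(s['tcp_pos']); a=np.radians(yaw)
    Rt=np.array([[np.cos(a),0,-np.sin(a)],[np.sin(a),0,np.cos(a)],[0,-1,0]])
    d=R.T@(np.array([x,y,z])-p); w=Rn.from_matrix(R.T@Rt).as_rotvec()
    print('t',round(s['time_s'],2),'d',np.round(d,4),'a',np.round(w,4))
E
python3 -c "
from h import *
go(.5133,-.0038,.13,-7.4)"
```

```text
t 0.15 d [-0.3218  0.1262  0.4599] a [-4.000e-04 -9.888e-01 -7.000e-04]
```

```bash
python3 -m pendant '[{"dx":-0.3218,"dy":0.12,"dz":0.4599,"ay":-0.9888},{"dx":-0.3218,"dy":0.12,"dz":0.4599,"ay":-0.9888},{"dx":-0.3218,"dy":0.12,"dz":0.4599,"ay":-0.9888},{"dx":-0.3218,"dy":0.12,"dz":0.4599,"ay":-0.9888},{"dx":-0.3218,"dy":0.12,"dz":0.4599,"ay":-0.9888},{"dx":-0.3218,"dy":0.12,"dz":0.4599,"ay":-0.9888},{"dx":-0.3218,"dy":0.12,"dz":0.4599,"ay":-0.9888},{"dx":-0.3218,"dy":0.12,"dz":0.4599,"ay":-0.9888}]' 40; python3 -c "
from h import *
go(.5133,-.0038,.13,-7.4)"
```

```text
t 0.15 d [-0.3218  0.1262  0.4599] a [-4.000e-04 -9.888e-01 -7.000e-04]$[0]: bad value
```

```bash
python3 -m pendant '[{"dx":-0.3,"dy":0.12,"dz":0.46,"ay":-0.99,"grip":100},{"dx":-0.3,"dy":0.12,"dz":0.46,"ay":-0.99,"grip":100}]' 40; python3 -m pendant '[{"dx":-0.028,"dy":0.01,"dz":0.04,"ay":-0.09,"grip":100}]' 40
```

```text
$[0]: bad value
$[0]: bad value
```

```bash
python3 -m pendant '[{"dx":-0.028,"dy":0.01,"dz":0.04,"ax":0,"ay":-0.09,"az":0,"grip":100}]' 40; python3 -m pendant --help|head -20
```

```text
time_s: 0.25
tcp_pos: [0.2631, -0.4541, 0.2464]
eef_rot: [[0.514, 0.0, 0.858], [-0.858, -0.002, 0.514], [0.001, -1.0, -0.001]]
force: [1.9, 0.2, -0.0]
opening: 0.0852invalid input: not JSON, or not a number
```

```bash
python3 -m pendant '[{"dx":-0.02,"grip":99}]'
```

```text
$[0]: bad value
```

```bash
python3 -c "
from h import *
go(.5133,-.0038,.13,-7.4)"
```

```text
t 0.25 d [-0.258   0.1157  0.446 ] a [ 0.0013 -0.9023  0.0011]
```

```bash
python3 -m pendant '[{"dx":-0.258,"dy":0.115,"dz":0.446,"ax":0,"ay":-0.902,"az":0,"grip":80},{"dx":-0.258,"dy":0.115,"dz":0.446,"ax":0,"ay":-0.902,"az":0,"grip":80},{"dx":-0.258,"dy":0.115,"dz":0.446,"ax":0,"ay":-0.902,"az":0,"grip":80},{"dx":-0.258,"dy":0.115,"dz":0.446,"ax":0,"ay":-0.902,"az":0,"grip":80},{"dx":-0.258,"dy":0.115,"dz":0.446,"ax":0,"ay":-0.902,"az":0,"grip":80},{"dx":-0.258,"dy":0.115,"dz":0.446,"ax":0,"ay":-0.902,"az":0,"grip":80},{"dx":-0.258,"dy":0.115,"dz":0.446,"ax":0,"ay":-0.902,"az":0,"grip":80},{"dx":-0.258,"dy":0.115,"dz":0.446,"ax":0,"ay":-0.902,"az":0,"grip":80}]' 40; python3 -c "
from h import *
go(.5133,-.0038,.13,-7.4)"
```

```text
time_s: 1.05
tcp_pos: [0.4533, -0.108, 0.1588]
eef_rot: [[0.992, 0.0, 0.125], [-0.125, -0.0, 0.992], [0.0, -1.0, -0.0]]
force: [0.3, -1.0, 0.3]
opening: 0.0685
t 1.05 d [0.0465 0.0288 0.1109] a [0.     0.0035 0.0003]
```

```bash
python3 -m pendant '[{"dx":0.0465,"dy":0.0288,"dz":0.1109,"ax":0,"ay":0,"az":0,"grip":80},{"dx":0.0465,"dy":0.0288,"dz":0.1109,"ax":0,"ay":0,"az":0,"grip":80},{"dx":0.0465,"dy":0.0288,"dz":0.1109,"ax":0,"ay":0,"az":0,"grip":80},{"dx":0.0465,"dy":0.0288,"dz":0.1109,"ax":0,"ay":0,"az":0,"grip":80}]'; python3 -c "
from h import *
go(.5133,-.0038,.13,-7.4)
save('wrist','w1')"
```

```text
time_s: 1.45
tcp_pos: [0.5132, -0.0033, 0.1292]
eef_rot: [[0.992, -0.002, 0.122], [-0.122, 0.0, 0.992], [-0.002, -1.0, 0.0]]
force: [-0.6, -1.0, 0.3]
opening: 0.0684
t 1.45 d [ 0.0001 -0.0008 -0.0005] a [-0.0002  0.0065 -0.0016]
```

View pics/w1.png

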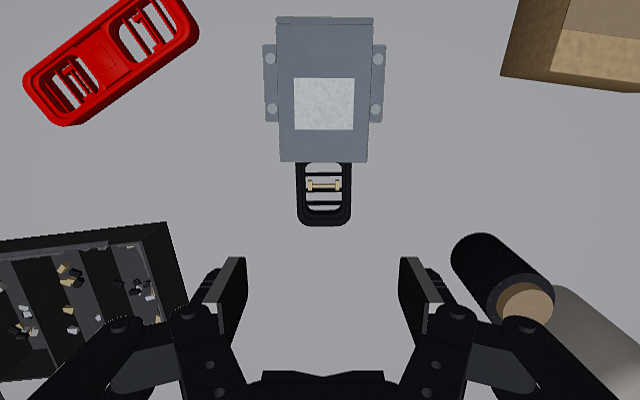

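```bash
python3 - <<'E'
from h import *
f=dict(np.load('pics/w1.npz'));T=T_of(f,sense());np.set_printoptions(precision=4,suppress=True)
for n,u,v,z in [('L',297,185,.018),('R',351,185,.018),('end',325,226,.0),('endtop',325,218,.018),('mL',280,160,.033),('mR',367,160,.033),('bL',275,20,.033),('bR',373,20,.033)]: print(n,pt(f,u,v,T,z))
E
```

```text
L [0.4968 0.0134 0.018 ]
R [0.5343 0.0087 0.018 ]
end [ 0.5117 -0.027   0.    ]
endtop [ 0.5133 -0.0135  0.018 ]
mL [0.4901 0.035  0.033 ]
mR [0.5453 0.0281 0.033 ]
bL [0.5003 0.1146 0.033 ]
bR [0.5554 0.1077 0.033 ]
```

```bash
python3 -m pendant '[{"dx":0,"dy":0.05,"dz":0,"ax":0,"ay":0,"az":0,"grip":80},{"dx":0,"dy":0.085,"dz":0,"ax":0,"ay":0,"az":0,"grip":80},{"dx":0,"dy":0.098,"dz":0,"ax":0,"ay":0,"az":0,"grip":80},{"dx":0,"dy":0.098,"dz":0,"ax":0,"ay":0,"az":0,"grip":80},{"dx":0,"dy":0.098,"dz":0,"ax":0,"ay":0,"az":0,"grip":40},{"dx":0,"dy":0.098,"dz":0,"ax":0,"ay":0,"az":0,"grip":30},{"dx":0,"dy":0.098,"dz":0,"ax":0,"ay":0,"az":0,"grip":30},{"dx":0,"dy":0.098,"dz":0,"ax":0,"ay":0,"az":0,"grip":30}]' 30; python3 -c "
from h import *
go(.5133,-.0038,.03,-7.4)
save('wrist','w2')"
```

```text
time_s: 2.3
tcp_pos: [0.5138, -0.006, 0.0344]
eef_rot: [[0.992, 0.003, 0.126], [-0.126, -0.0, 0.992], [0.003, -1.0, -0.0]]
force: [-1.8, -1.4, 7.9]
opening: 0.0377
t 2.3 d [-0.0007  0.0044  0.0022] a [0.0001 0.0032 0.0031]
```

View pics/w2.png

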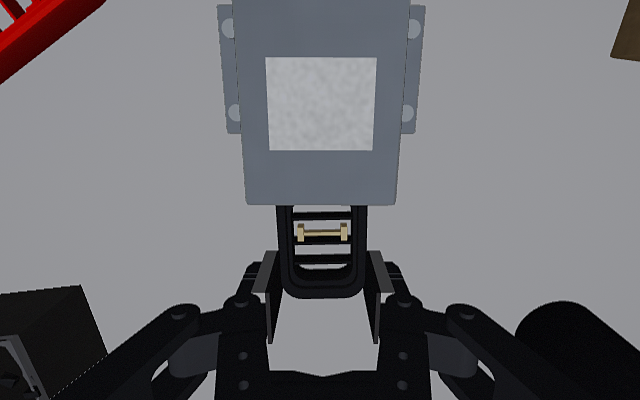

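```bash
python3 -m pendant '[{"dx":0,"dy":-0.003,"dz":-0.005,"ax":0,"ay":0,"az":0,"grip":30},{"dx":0,"dy":-0.003,"dz":-0.02,"ax":0,"ay":0,"az":0,"grip":30},{"dx":0,"dy":-0.003,"dz":-0.035,"ax":0,"ay":0,"az":0,"grip":30},{"dx":0,"dy":-0.003,"dz":-0.05,"ax":0,"ay":0,"az":0,"grip":30},{"dx":0,"dy":-0.003,"dz":-0.065,"ax":0,"ay":0,"az":0,"grip":30},{"dx":0,"dy":-0.003,"dz":-0.08,"ax":0,"ay":0,"az":0,"grip":30},{"dx":0,"dy":-0.003,"dz":-0.095,"ax":0,"ay":0,"az":0,"grip":30},{"dx":0,"dy":-0.003,"dz":-0.095,"ax":0,"ay":0,"az":0,"grip":30}]' 30; python3 -c "
from h import *
save('wrist','w3')"
```

```text
time_s: 3.15
tcp_pos: [0.5006, -0.1019, 0.0353]
eef_rot: [[0.992, 0.0, 0.128], [-0.128, -0.0, 0.992], [0.0, -1.0, -0.0]]
force: [0.3, -0.2, -0.7]
opening: 0.0378
```

View pics/w3.png

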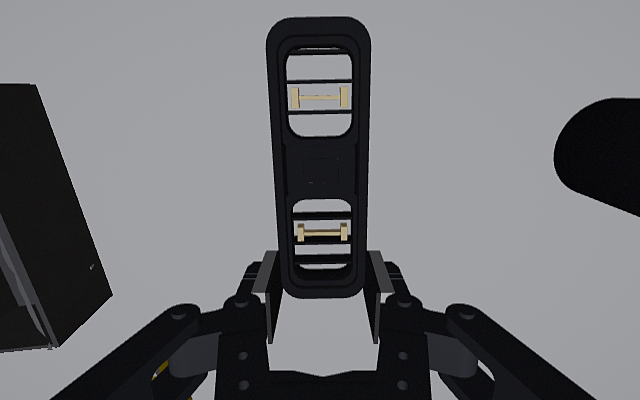

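```bash
python3 -m pendant '[{"dx":0,"dy":0,"dz":0,"ax":0,"ay":0,"az":0,"grip":75},{"dx":0,"dy":0,"dz":0,"ax":0,"ay":0,"az":0,"grip":75},{"dx":0,"dy":0,"dz":0,"ax":0,"ay":0,"az":0,"grip":75},{"dx":0,"dy":0,"dz":0,"ax":0,"ay":0,"az":0,"grip":75},{"dx":0,"dy":0,"dz":0,"ax":0,"ay":0,"az":0,"grip":75}]' 30; python3 - <<'E'
from h import *
np.set_printoptions(precision=4,suppress=True)
f=save('wrist','w4');s=sense();T=T_of(f,s);t=T.copy()
P=cloud(f,T);im=f['img'].max(2)
m=((im<70)&(P[...,2]>.012)&(P[...,2]<.024)).astype(np.uint8); m[:, :255]=0;m[:,385:]=0
k,l,st,c=cv2.connectedComponentsWithStats(m);i=1+st[1:,4].argmax();print(st[i])
Q=P[l==i]; r=cv2.minAreaRect((Q[:,:2]*1000).astype(np.float32));print(r,np.median(Q[:,2]))
save('scene','s4',(280,120,440,220),5)
E
```

```text
time_s: 3.7
tcp_pos: [0.5009, -0.0998, 0.0353]
eef_rot: [[0.992, -0.0, 0.125], [-0.125, 0.0, 0.992], [-0.0, -1.0, 0.0]]
force: [0.3, 0.7, 0.3]
opening: 0.0643
[  266    19   104   280 15632]
((505.59710693359375, -55.515045166015625), (116.94500732421875, 38.991249084472656), 83.91726684570312) 0.016789134234131503
```

View pics/w4.png

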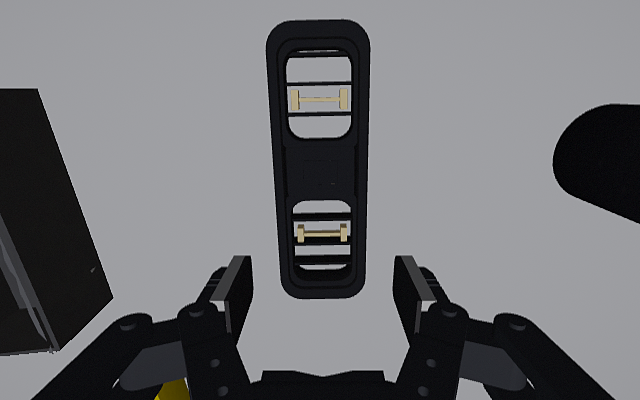

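```bash
python3 -m pendant '[{"dx":0,"dy":0,"dz":0.02,"ax":0,"ay":-0.019,"az":0,"grip":75},{"dx":0,"dy":0,"dz":0.0447,"ax":0,"ay":-0.019,"az":0,"grip":75},{"dx":0,"dy":0,"dz":0.0447,"ax":0,"ay":-0.019,"az":0,"grip":75},{"dx":0,"dy":0,"dz":0.0447,"ax":0,"ay":-0.019,"az":0,"grip":40},{"dx":0,"dy":0,"dz":0.0447,"ax":0,"ay":-0.019,"az":0,"grip":30},{"dx":0,"dy":0,"dz":0.0447,"ax":0,"ay":-0.019,"az":0,"grip":30},{"dx":0,"dy":0,"dz":0.0447,"ax":0,"ay":-0.019,"az":0,"grip":30}]' 40; python3 - <<'E'
from h import *
np.set_printoptions(precision=4,suppress=True)
go(.5056,-.0555,.0353,-6.1)
f=save('wrist','w5');s=sense();T=np.array(f['hand_eye'])
P=cloud(f,T);im=f['img'].max(2)
fl=f['z_map'];print(P[190,320])
E
```

```text
time_s: 4.5
tcp_pos: [0.5066, -0.0562, 0.0356]
eef_rot: [[0.994, 0.0, 0.107], [-0.107, -0.0, 0.994], [0.0, -1.0, 0.0]]
force: [-1.5, 0.3, 5.2]
opening: 0.0376
t 4.5 d [-0.001   0.0003  0.0006] a [-0.     -0.0012  0.0004]
[-0.0011  0.0246  0.0373]
```

View pics/w5.png

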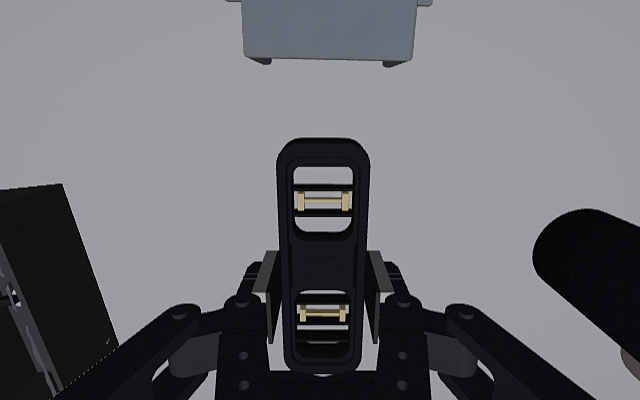

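```bash
python3 -m pendant '[{"dx":0,"dy":-0.02,"dz":0,"ax":0,"ay":0,"az":0,"grip":30},{"dx":0,"dy":-0.06,"dz":0,"ax":0,"ay":0,"az":0,"grip":30},{"dx":0,"dy":-0.11,"dz":0,"ax":0,"ay":0,"az":0,"grip":30},{"dx":0,"dy":-0.12,"dz":0,"ax":0,"ay":0,"az":0,"grip":30}]' 40;  python3 - <<'E'
from h import *
go(.541,-.294,.155,88.5)
f=dict(np.load('pics/s4.npz'))
E
```

```text
time_s: 4.95
tcp_pos: [0.5081, -0.0564, 0.1603]
eef_rot: [[0.994, 0.007, 0.107], [-0.107, -0.001, 0.994], [0.007, -1.0, -0.001]]
force: [-0.1, 0.5, -0.6]
opening: 0.0373
t 4.95 d [ 0.0582  0.0059 -0.2327] a [ 0.0066 -1.6521  0.005 ]
```

```bash
python3 -m pendant '[{"dx":0.0582,"dy":0.005,"dz":-0.2327,"ax":0,"ay":-1.652,"az":0,"grip":30},{"dx":0.0582,"dy":0.005,"dz":-0.2327,"ax":0,"ay":-1.652,"az":0,"grip":30},{"dx":0.0582,"dy":0.005,"dz":-0.2327,"ax":0,"ay":-1.652,"az":0,"grip":30},{"dx":0.0582,"dy":0.005,"dz":-0.2327,"ax":0,"ay":-1.652,"az":0,"grip":30},{"dx":0.0582,"dy":0.005,"dz":-0.2327,"ax":0,"ay":-1.652,"az":0,"grip":30},{"dx":0.0582,"dy":0.005,"dz":-0.2327,"ax":0,"ay":-1.652,"az":0,"grip":30},{"dx":0.0582,"dy":0.005,"dz":-0.2327,"ax":0,"ay":-1.652,"az":0,"grip":30},{"dx":0.0582,"dy":0.005,"dz":-0.2327,"ax":0,"ay":-1.652,"az":0,"grip":30}]'; python3 -c "
from h import *
go(.541,-.294,.155,88.5)"
```

```text
time_s: 5.75
tcp_pos: [0.5389, -0.2941, 0.1493]
eef_rot: [[0.482, -0.001, -0.876], [0.876, 0.0, 0.482], [-0.0, -1.0, 0.001]]
force: [-0.3, -0.5, -0.7]
opening: 0.0373
t 5.75 d [ 0.0011 -0.0057 -0.0018] a [-1.10e-03 -4.77e-01  2.00e-04]
```

```bash
python3 -m pendant '[{"dx":0.001,"dy":-0.005,"dz":-0.002,"ax":0,"ay":-0.477,"az":0,"grip":30},{"dx":0.001,"dy":-0.005,"dz":-0.002,"ax":0,"ay":-0.477,"az":0,"grip":30},{"dx":0.001,"dy":-0.005,"dz":-0.002,"ax":0,"ay":-0.477,"az":0,"grip":30},{"dx":0.001,"dy":-0.005,"dz":-0.002,"ax":0,"ay":-0.477,"az":0,"grip":30},{"dx":0.001,"dy":-0.005,"dz":-0.002,"ax":0,"ay":-0.477,"az":0,"grip":30}]'; python3 -c "
from h import *
go(.541,-.294,.155,88.5)
save('wrist','w6')"
```

```text
time_s: 6.25
tcp_pos: [0.5415, -0.2936, 0.1549]
eef_rot: [[0.034, -0.001, -0.999], [0.999, 0.0, 0.034], [0.0, -1.0, 0.001]]
force: [-0.3, 0.4, 0.2]
opening: 0.0372
t 6.25 d [-0.0004 -0.0001  0.0004] a [-0.0005 -0.0081  0.0002]
```

View pics/w6.png

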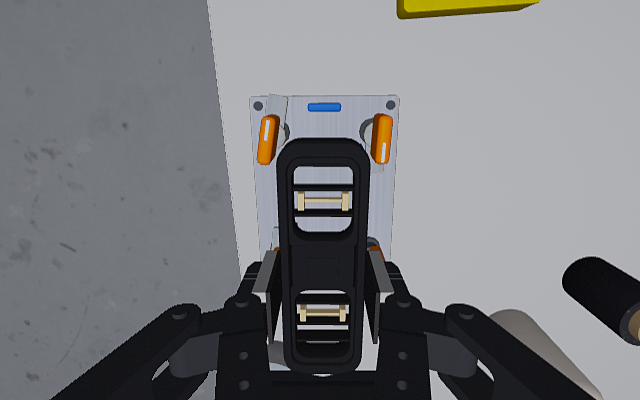

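```bash
python3 - <<'E'
from h import *
np.set_printoptions(precision=4,suppress=True)
f=dict(np.load('pics/w6.npz'));s=sense();T=T_of(f,s)
for n,u,v,z in [('stop',324,107,.022),('stopL',308,107,.022),('stopR',341,107,.022),('c1',250,97,.012),('c2',398.5,96,.012),('wL',268,140,.0665),('wR',382,139,.0665),('wLa',272,117,.0665),('wLb',263,163,.0665),('wRa',383,115,.0665),('wRb',380,163,.0665),('edgeL',260,230,.012),('edgeR',392,230,.012)]: print(n,pt(f,u,v,T,z))
P=cloud(f,T);im=f['img'].max(2);m=(im<70)&(P[...,2]>.125)&(P[...,2]<.16);m[:,:270]=0;m[:,372:]=0;m[300:]=0
q=P[m];print(np.median(q[:,2]));
for v in (160,190,220,245):
  u=np.where(m[v])[0]; print(v,P[v,u[0]],P[v,u[-1]],(P[v,u[0]]+P[v,u[-1]])/2)
u=np.where(m[:,320])[0]; print('end',P[u[0],320])
E
```

```text
stop [ 0.4735 -0.2904  0.022 ]
stopL [ 0.4731 -0.3018  0.022 ]
stopR [ 0.4739 -0.2782  0.022 ]
c1 [ 0.4648 -0.3445  0.012 ]
c2 [ 0.468  -0.2354  0.012 ]
wL [ 0.4897 -0.3249  0.0665]
wR [ 0.4915 -0.2561  0.0665]
wLa [ 0.4763 -0.3214  0.0665]
wLb [ 0.5036 -0.3292  0.0665]
wRa [ 0.4775 -0.2558  0.0665]
wRb [ 0.5062 -0.2571  0.0665]
edgeL [ 0.5704 -0.3468  0.012 ]
edgeR [ 0.5743 -0.2373  0.012 ]
0.1357895127602608
160 [ 0.4891 -0.3106  0.1355] [ 0.4905 -0.273   0.1355] [ 0.4898 -0.2918  0.1355]
190 [ 0.502  -0.3116  0.1351] [ 0.5031 -0.2733  0.1357] [ 0.5025 -0.2925  0.1354]
220 [ 0.5152 -0.3121  0.1358] [ 0.517  -0.2736  0.1348] [ 0.5161 -0.2928  0.1353]
245 [ 0.5272 -0.3126  0.1354] [ 0.5287 -0.274   0.1351] [ 0.528  -0.2933  0.1352]
end [ 0.482  -0.2928  0.126 ]
```

```bash
python3 -m pendant '[{"dx":0.0019,"dy":0.04,"dz":0.0012,"ax":0,"ay":-0.012,"az":0,"grip":30},{"dx":0.0019,"dy":0.06,"dz":0.0012,"ax":0,"ay":-0.012,"az":0,"grip":30},{"dx":0.0019,"dy":0.07,"dz":0.0012,"ax":0,"ay":-0.012,"az":0,"grip":30},{"dx":0.0019,"dy":0.07,"dz":0.0012,"ax":0,"ay":-0.012,"az":0,"grip":30}]'; python3 -c "
from h import *
save('wrist','w7');save('scene','s7',(250,220,380,350),6)"
```

```text
time_s: 6.7
tcp_pos: [0.5402, -0.2913, 0.0843]
eef_rot: [[0.021, -0.002, -1.0], [1.0, 0.001, 0.021], [0.001, -1.0, 0.002]]
force: [-1.1, -0.2, -0.2]
opening: 0.0373
```

View pics/w7.png

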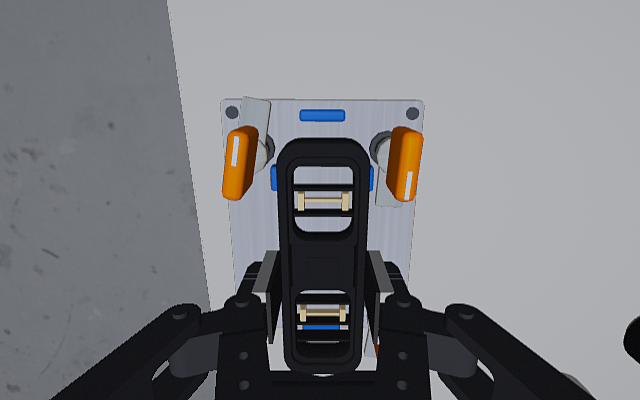

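View pics/s7.png

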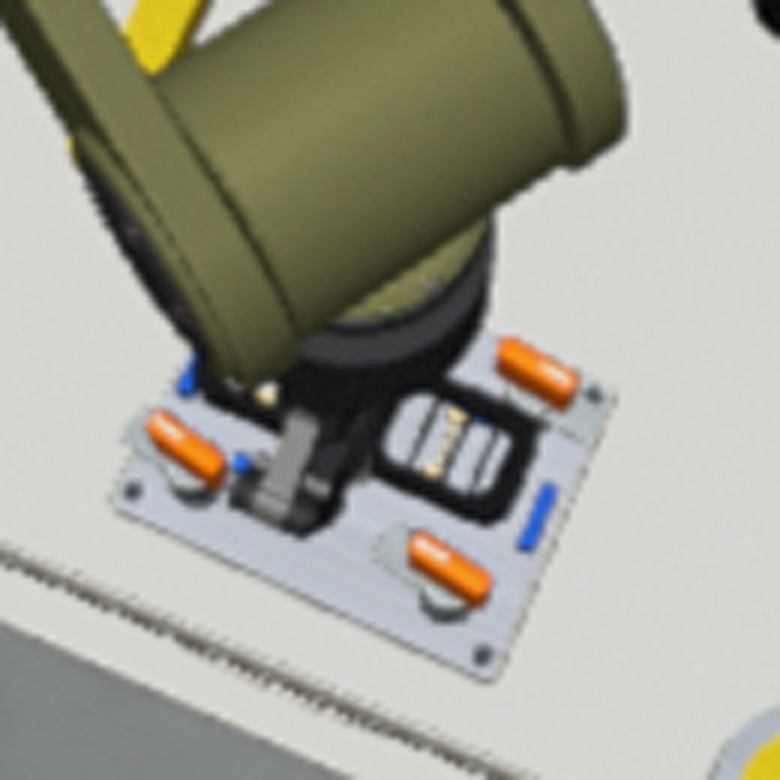

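```bash
python3 - <<'E'
from h import *
np.set_printoptions(precision=4,suppress=True)
f=dict(np.load('pics/w7.npz'));s=sense();T=T_of(f,s)
for n,u,v,z in [('stop',322,115.5,.022),('c1',222,99,.012),('c2',423.5,101,.012),('gL',271,178,.022),('gR',373.5,178,.022),('far',325,327,.022),('edgeL',232,240,.012),('edgeR',413,240,.012),('wL',240,165,.0665),('wR',406,165,.0665)]: print(n,pt(f,u,v,T,z))
P=cloud(f,T);im=f['img'].max(2);m=(im<70)&(P[...,2]>.05)&(P[...,2]<.085);m[:,:270]=0;m[:,374:]=0;m[300:]=0
for v in (160,190,220,245):
  u=np.where(m[v])[0]; print(v,(u[0],u[-1]),P[v,u[0]],P[v,u[-1]],(P[v,u[0]]+P[v,u[-1]])/2)
u=np.where(m[:,320])[0]; print('end',u[0],P[u[0],320])
cv2.imwrite('pics/w7c.png',cv2.resize(f['img'][90:250,210:430,::-1],None,fx=3.5,fy=3.5,interpolation=cv2.INTER_CUBIC))
E
```

```text
stop [ 0.4745 -0.291   0.022 ]
c1 [ 0.4653 -0.3451  0.012 ]
c2 [ 0.4686 -0.2358  0.012 ]
gL [ 0.5074 -0.3199  0.022 ]
gR [ 0.5086 -0.2633  0.022 ]
far [ 0.6061 -0.2919  0.022 ]
edgeL [ 0.5487 -0.3482  0.012 ]
edgeR [ 0.551  -0.2364  0.012 ]
wL [ 0.4907 -0.325   0.0665]
wR [ 0.4921 -0.2567  0.0665]
160 (np.int64(277), np.int64(369)) [ 0.4886 -0.3094  0.0683] [ 0.4896 -0.272   0.067 ] [ 0.4891 -0.2907  0.0676]
190 (np.int64(277), np.int64(368)) [ 0.5016 -0.3104  0.067 ] [ 0.5021 -0.2723  0.0679] [ 0.5018 -0.2913  0.0675]
220 (np.int64(278), np.int64(367)) [ 0.5152 -0.3109  0.0665] [ 0.5157 -0.2724  0.0673] [ 0.5155 -0.2916  0.0669]
245 (np.int64(279), np.int64(366)) [ 0.5276 -0.3113  0.0654] [ 0.5281 -0.2724  0.066 ] [ 0.5279 -0.2918  0.0657]
end 138 [ 0.4816 -0.2919  0.0569]
```

View pics/w7c.png

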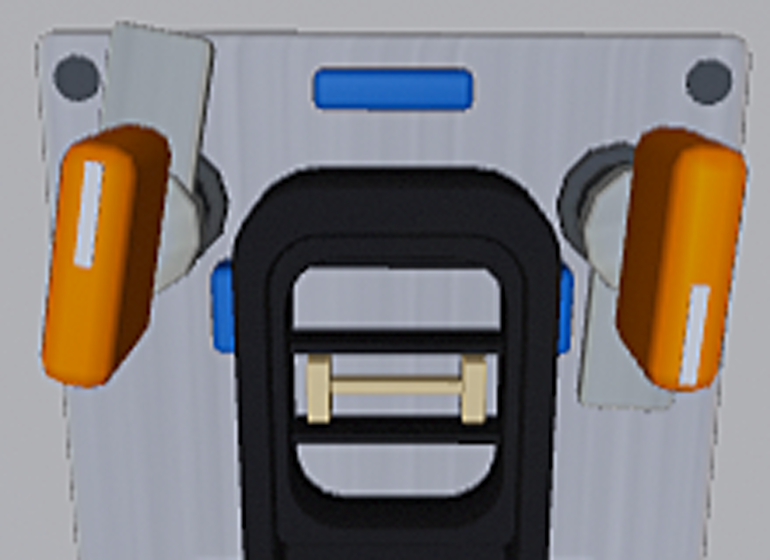

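```bash
python3 -m pendant '[{"dx":0,"dy":0.01,"dz":0,"ax":0,"ay":0,"az":0,"grip":30},{"dx":0,"dy":0.02,"dz":0,"ax":0,"ay":0,"az":0,"grip":30},{"dx":0,"dy":0.028,"dz":0,"ax":0,"ay":0,"az":0,"grip":30},{"dx":0,"dy":0.033,"dz":0,"ax":0,"ay":0,"az":0,"grip":30},{"dx":0,"dy":0.036,"dz":0,"ax":0,"ay":0,"az":0,"grip":30},{"dx":0,"dy":0.036,"dz":0,"ax":0,"ay":0,"az":0,"grip":30}]'; python3 -c "
from h import *
save('wrist','w8');print(sense()['force'])"
```

```text
time_s: 7.4
tcp_pos: [0.5405, -0.2914, 0.0489]
eef_rot: [[0.019, -0.001, -1.0], [1.0, 0.0, 0.019], [0.0, -1.0, 0.001]]
force: [0.2, 1.0, -1.8]
opening: 0.0374
[ 0.4365671  -0.02108449 -0.69233764]
```

View pics/w8.png

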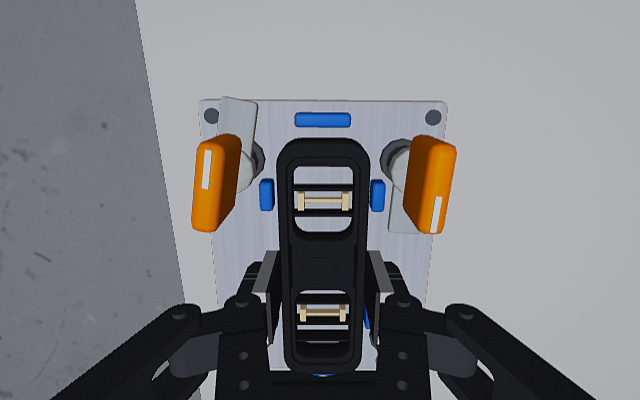

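```bash
python3 -m pendant '[{"dx":0,"dy":0.001,"dz":0,"ax":0,"ay":0,"az":0,"grip":30},{"dx":0,"dy":0.001,"dz":0,"ax":0,"ay":0,"az":0,"grip":60},{"dx":0,"dy":0.001,"dz":0,"ax":0,"ay":0,"az":0,"grip":60},{"dx":0,"dy":0.001,"dz":0,"ax":0,"ay":0,"az":0,"grip":60},{"dx":0,"dy":-0.02,"dz":0,"ax":0,"ay":0,"az":0,"grip":60},{"dx":0,"dy":-0.06,"dz":0,"ax":0,"ay":0,"az":0,"grip":60},{"dx":0,"dy":-0.1,"dz":0,"ax":0,"ay":0,"az":0,"grip":40},{"dx":0,"dy":-0.1,"dz":0,"ax":0,"ay":0,"az":0,"grip":40}]'; python3 -c "
from h import *
print(sense()['tcp_pos'],np.round(sense()['eef_rot'],3).tolist());save('wrist','w9')"
```

```text
time_s: 8.25
tcp_pos: [0.5423, -0.2925, 0.1553]
eef_rot: [[0.019, 0.008, -1.0], [1.0, -0.005, 0.019], [-0.005, -1.0, -0.008]]
force: [0.6, 0.3, 0.0]
opening: 0.0341
[ 0.54234097 -0.29250489  0.15533264] [[0.019, 0.008, -1.0], [1.0, -0.005, 0.019], [-0.005, -1.0, -0.008]]
```

View pics/w9.png

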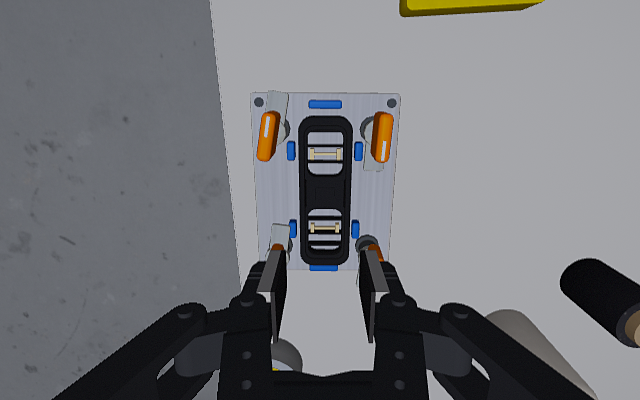

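```bash
python3 - <<'E'
from h import *
np.set_printoptions(precision=4,suppress=True)
go(.589,-.2575,.125,88.0)
f=dict(np.load('pics/w9.npz'));s=sense();T=T_of(f,s);P=cloud(f,T)
hsv=cv2.cvtColor(f['img'],cv2.COLOR_RGB2HSV)
o=((hsv[...,0]>4)&(hsv[...,0]<18)&(hsv[...,1]>150)&(hsv[...,2]>90)&(P[...,2]>.061)).astype(np.uint8)
k,l,st,c=cv2.connectedComponentsWithStats(o)
for i in range(1,k):
  if st[i,4]>40: Q=P[l==i];print(st[i],cv2.minAreaRect((Q[:,:2]*1000).astype(np.float32)),np.median(Q[:,2]))
b=((hsv[...,0]>105)&(hsv[...,0]<125)&(hsv[...,1]>150)&(hsv[...,2]>60)).astype(np.uint8)
k,l,st,c=cv2.connectedComponentsWithStats(b)
for i in range(1,k):
  if st[i,4]>20: print('bl',c[i],st[i],pt(f,*c[i],T,.022))
m=((f['img'].max(2)<75)&(P[...,2]>.022)&(P[...,2]<.036)).astype(np.uint8)
k,l,st,c=cv2.connectedComponentsWithStats(m);i=1+st[1:,4].argmax();Q=P[l==i];print('gr',st[i],cv2.minAreaRect((Q[:,:2]*1000).astype(np.float32)))
E
```

```text
t 8.3 d [ 0.0354  0.0273 -0.0468] a [ 0.0045  0.0158 -0.0026]
[257 112  19  49 424] ((488.7204284667969, -326.000732421875), (8.486352920532227, 29.179969787597656), 77.62299346923828) 0.06272088888231417
[375 113  18  50 391] ((490.934326171875, -254.3685760498047), (8.65280532836914, 29.586872100830078), 85.2878646850586) 0.06271597455605546
bl [325.0549 104.2471] [309 100  33   9 255] [ 0.472  -0.2895  0.022 ]
bl [290.4493 150.6957] [287 142   8  18 138] [ 0.5042 -0.3154  0.022 ]
bl [358.4276 150.9517] [355 142   8  19 145] [ 0.5054 -0.2656  0.022 ]
bl [292.2883 228.6306] [289 220   7  18 111] [ 0.5659 -0.317   0.022 ]
bl [355.0242 229.0161] [352 220   7  19 124] [ 0.5672 -0.2675  0.022 ]
bl [323.3373 267.4759] [310 265  28   6 166] [ 0.6008 -0.2931  0.022 ]
gr [ 298  116   55  149 4406] ((537.9275512695312, -291.00213623046875), (38.84925079345703, 116.39555358886719), 88.60435485839844)
```

```bash
python3 -m pendant '[{"dx":0.0355,"dy":0.027,"dz":-0.0468,"ax":0.0045,"ay":0.03,"az":-0.003,"grip":40},{"dx":0.0355,"dy":0.027,"dz":-0.0468,"ax":0.0045,"ay":0.03,"az":-0.003,"grip":40},{"dx":0.0355,"dy":0.027,"dz":-0.0468,"ax":0.0045,"ay":0.03,"az":-0.003,"grip":40},{"dx":0.0355,"dy":0.027,"dz":-0.0468,"ax":0.0045,"ay":0.03,"az":-0.003,"grip":40}]'; python3 -c "
from h import *
go(.5889,-.2570,.074,86)
save('wrist','w10')"
```

```text
time_s: 8.7
tcp_pos: [0.5875, -0.2569, 0.1216]
eef_rot: [[0.049, -0.006, -0.999], [0.999, 0.004, 0.048], [0.003, -1.0, 0.006]]
force: [-0.3, -0.3, -0.3]
opening: 0.0346
t 8.7 d [-0.0002  0.0476 -0.0016] a [-0.0059  0.0213  0.0033]
```

View pics/w10.png

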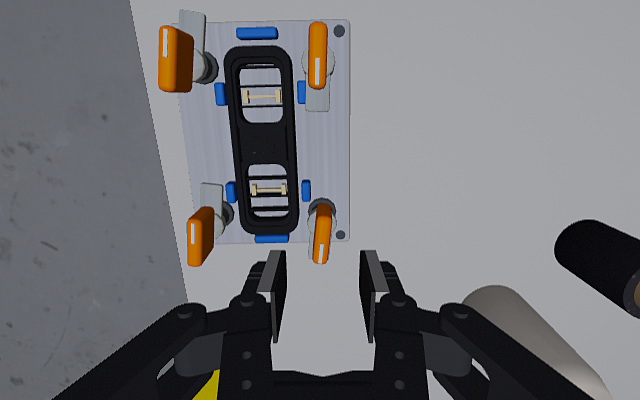

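```bash
cat >> h.py <<'E'
def wings(f,s,gr=True):
    T=T_of(f,s);P=cloud(f,T)
    hsv=cv2.cvtColor(f['img'],cv2.COLOR_RGB2HSV)
    o=((hsv[...,0]>4)&(hsv[...,0]<18)&(hsv[...,1]>150)&(hsv[...,2]>70)&(P[...,2]>.060)&(P[...,2]<.07)).astype(np.uint8)
    k,l,st,c=cv2.connectedComponentsWithStats(o)
    for i in range(1,k):
        if st[i,4]>60:
            Q=P[l==i];r=cv2.minAreaRect((Q[:,:2]*1000).astype(np.float32)); b=cv2.boxPoints(r)
            e=[b[1]-b[0],b[2]-b[1]]; e=max(e,key=np.linalg.norm); a=np.degrees(np.arctan2(e[1],e[0])); a=(a+90)%180-90
            print('wing',np.round(r[0],1),np.round(r[1],1),'ang',round(float(a),1),'joint',round(float(np.radians((-1.45-a+20)%180-20)),2))
    if gr:
        m=((f['img'].max(2)<75)&(P[...,2]>.022)&(P[...,2]<.036)).astype(np.uint8)
        k,l,st,c=cv2.connectedComponentsWithStats(m);i=1+st[1:,4].argmax();Q=P[l==i];print('gr',cv2.minAreaRect((Q[:,:2]*1000).astype(np.float32)))
E
python3 - <<'E'
from h import *
wings(dict(np.load('pics/w10.npz')),sense())
E
```

```text
wing [ 492.5 -255.3] [ 8.9 29.3] ang -4.5 joint 0.05
wing [ 490.6 -326.8] [ 8.9 29.3] ang -12.3 joint 0.19
wing [ 587.4 -257.9] [ 8.9 29.1] ang -8.5 joint 0.12
wing [ 585.7 -329.4] [ 8.3 29.4] ang -9.4 joint 0.14
gr ((539.6117553710938, -292.1806945800781), (39.30375289916992, 116.04723358154297), 88.64608764648438)
```

```bash
python3 -c "
from h import *
go(.5885,-.2573,.074,81.5)"
```

```text
t 8.75 d [-0.0001  0.0481 -0.0013] a [-0.0052  0.0991  0.0027]
```

```bash
python3 -m pendant '[{"dx":0,"dy":0.02,"dz":-0.0013,"ax":-0.005,"ay":0.1,"az":0.003,"grip":40},{"dx":0,"dy":0.04,"dz":-0.0013,"ax":-0.005,"ay":0.1,"az":0.003,"grip":40},{"dx":0,"dy":0.048,"dz":-0.0013,"ax":-0.005,"ay":0.1,"az":0.003,"grip":40},{"dx":0,"dy":0.048,"dz":-0.0013,"ax":-0.005,"ay":0.1,"az":0.003,"grip":40},{"dx":0,"dy":0.048,"dz":-0.0013,"ax":-0.005,"ay":0.1,"az":0.003,"grip":5},{"dx":0,"dy":0.048,"dz":-0.0013,"ax":-0.005,"ay":0.1,"az":0.003,"grip":0},{"dx":0,"dy":0.048,"dz":-0.0013,"ax":-0.005,"ay":0.1,"az":0.003,"grip":0},{"dx":0,"dy":0.048,"dz":-0.0013,"ax":-0.005,"ay":0.1,"az":0.003,"grip":0}]' 40; python3 -c "
from h import *
go(.5885,-.2573,.074,81.5);go(.5885,-.2573,.074,43.5)"
```

```text
time_s: 9.55
tcp_pos: [0.5895, -0.2573, 0.0757]
eef_rot: [[0.149, 0.002, -0.989], [0.989, -0.002, 0.149], [-0.001, -1.0, -0.002]]
force: [-2.7, -2.6, 7.1]
opening: 0.0078
t 9.55 d [-0.0002  0.0017  0.001 ] a [ 0.0021 -0.0007 -0.0013]
t 9.55 d [-0.0002  0.0017  0.001 ] a [ 2.500e-03  6.625e-01 -6.000e-04]
```

```bash
python3 -m pendant '[{"dx":0,"dy":0,"dz":0,"ax":0,"ay":0.13,"az":0,"grip":0},{"dx":0,"dy":0,"dz":0,"ax":0,"ay":0.26,"az":0,"grip":0},{"dx":0,"dy":0,"dz":0,"ax":0,"ay":0.4,"az":0,"grip":0},{"dx":0,"dy":0,"dz":0,"ax":0,"ay":0.53,"az":0,"grip":0},{"dx":0,"dy":0,"dz":0,"ax":0,"ay":0.66,"az":0,"grip":0},{"dx":0,"dy":0,"dz":0,"ax":0,"ay":0.66,"az":0,"grip":0},{"dx":0,"dy":0,"dz":0,"ax":0,"ay":0.66,"az":0,"grip":0}]'
```

```text
time_s: 10.25
tcp_pos: [0.5892, -0.2578, 0.0757]
eef_rot: [[0.724, 0.001, -0.69], [0.69, -0.002, 0.724], [-0.0, -1.0, -0.003]]
force: [-3.6, -5.7, 6.5]
opening: 0.0084
```

```bash
python3 -m pendant '[{"dx":0,"dy":0,"dz":0,"ax":0,"ay":0,"az":0,"grip":40},{"dx":0,"dy":0,"dz":0,"ax":0,"ay":0,"az":0,"grip":40},{"dx":0,"dy":0,"dz":0,"ax":0,"ay":0,"az":0,"grip":40},{"dx":0,"dy":-0.03,"dz":0,"ax":0,"ay":0,"az":0,"grip":40},{"dx":0,"dy":-0.05,"dz":0,"ax":0,"ay":0,"az":0,"grip":40}]'; python3 -c "
from h import *
go(.4917,-.3268,.125,77.7)"
```

```text
time_s: 10.75
tcp_pos: [0.5893, -0.2566, 0.1255]
eef_rot: [[0.724, 0.0, -0.69], [0.69, -0.0, 0.724], [0.0, -1.0, -0.001]]
force: [0.1, -0.3, 0.1]
opening: 0.0343
t 10.75 d [-0.1191  0.0004  0.0166] a [ 0.0006 -0.5942  0.    ]
```

Tool yaw ended at 43.6°, so clamp (+,+) should be about 0.78. Next is the diagonal (−,−).

```bash
python3 -m pendant '[{"dx":-0.119,"dy":0,"dz":0.0166,"ax":0,"ay":-0.594,"az":0,"grip":40},{"dx":-0.119,"dy":0,"dz":0.0166,"ax":0,"ay":-0.594,"az":0,"grip":40},{"dx":-0.119,"dy":0,"dz":0.0166,"ax":0,"ay":-0.594,"az":0,"grip":40},{"dx":-0.119,"dy":0,"dz":0.0166,"ax":0,"ay":-0.594,"az":0,"grip":40},{"dx":-0.119,"dy":0,"dz":0.0166,"ax":0,"ay":-0.594,"az":0,"grip":40},{"dx":-0.119,"dy":0,"dz":0.0166,"ax":0,"ay":-0.594,"az":0,"grip":40}]'; python3 -c "
from h import *
go(.4914,-.3268,.075,77.7)
f=save('wrist','w11');wings(f,sense(),False)"
```

```text
time_s: 11.35
tcp_pos: [0.4918, -0.3266, 0.1243]
eef_rot: [[0.218, 0.0, -0.976], [0.976, -0.0, 0.218], [-0.0, -1.0, -0.0]]
force: [0.1, -0.1, 0.2]
opening: 0.0343
t 11.35 d [-0.0003  0.0493  0.0004] a [ 0.0005 -0.0046 -0.0002]
wing [ 491.6 -255.5] [ 9.1 29.4] ang -6.8 joint 0.09
wing [ 489.7 -326.8] [ 8.5 29.4] ang -12.2 joint 0.19
wing [ 580.2 -328.4] [ 8.5 19.1] ang -11.0 joint 0.17
```

View pics/w11.png

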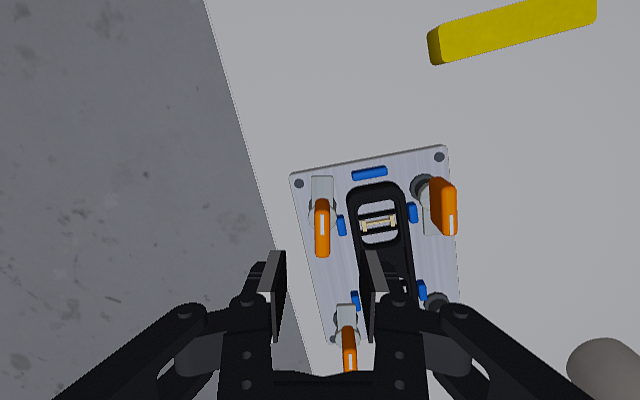

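```bash
python3 -m pendant '[{"dx":0,"dy":0.02,"dz":0.0005,"ax":0,"ay":0,"az":0,"grip":40},{"dx":0,"dy":0.04,"dz":0.0005,"ax":0,"ay":0,"az":0,"grip":40},{"dx":0,"dy":0.049,"dz":0.0005,"ax":0,"ay":0,"az":0,"grip":40},{"dx":0,"dy":0.049,"dz":0.0005,"ax":0,"ay":0,"az":0,"grip":40},{"dx":0,"dy":0.049,"dz":0.0005,"ax":0,"ay":0,"az":0,"grip":5},{"dx":0,"dy":0.049,"dz":0.0005,"ax":0,"ay":0,"az":0,"grip":0},{"dx":0,"dy":0.049,"dz":0.0005,"ax":0,"ay":0,"az":0,"grip":0},{"dx":0,"dy":0.049,"dz":0.0005,"ax":0,"ay":0,"az":0,"grip":0}]' 40; python3 -c "
from h import *
go(.4914,-.3268,.074,43.5)"
```

```text
time_s: 12.2
tcp_pos: [0.4916, -0.3269, 0.0765]
eef_rot: [[0.214, 0.002, -0.977], [0.977, -0.001, 0.214], [-0.001, -1.0, -0.002]]
force: [-0.3, 1.8, 5.4]
opening: 0.0078
t 12.2 d [0.0001 0.0025 0.0002] a [ 2.200e-03  5.963e-01 -1.000e-04]
```

```bash
python3 -m pendant '[{"dx":0,"dy":0,"dz":0,"ax":0,"ay":0.13,"az":0,"grip":0},{"dx":0,"dy":0,"dz":0,"ax":0,"ay":0.26,"az":0,"grip":0},{"dx":0,"dy":0,"dz":0,"ax":0,"ay":0.4,"az":0,"grip":0},{"dx":0,"dy":0,"dz":0,"ax":0,"ay":0.5,"az":0,"grip":0},{"dx":0,"dy":0,"dz":0,"ax":0,"ay":0.6,"az":0,"grip":0},{"dx":0,"dy":0,"dz":0,"ax":0,"ay":0.6,"az":0,"grip":0},{"dx":0,"dy":0,"dz":0,"ax":0,"ay":0.6,"az":0,"grip":0}]'
```

```text
time_s: 12.9
tcp_pos: [0.4913, -0.3274, 0.0765]
eef_rot: [[0.728, 0.002, -0.685], [0.685, -0.002, 0.728], [-0.0, -1.0, -0.002]]
force: [-2.0, -1.4, 6.2]
opening: 0.0078
```

```bash
python3 -m pendant '[{"dx":0,"dy":0,"dz":0,"ax":0,"ay":0,"az":0,"grip":40},{"dx":0,"dy":0,"dz":0,"ax":0,"ay":0,"az":0,"grip":40},{"dx":0,"dy":0,"dz":0,"ax":0,"ay":0,"az":0,"grip":40},{"dx":0,"dy":-0.03,"dz":0,"ax":0,"ay":0,"az":0,"grip":40},{"dx":0,"dy":-0.05,"dz":0,"ax":0,"ay":0,"az":0,"grip":40}]'; python3 -c "
from h import *
go(.4932,-.2549,.125,84.5)"
```

```text
time_s: 13.4
tcp_pos: [0.4912, -0.3267, 0.1264]
eef_rot: [[0.728, 0.0, -0.686], [0.686, -0.0, 0.728], [0.0, -1.0, -0.001]]
force: [-0.0, -0.6, 1.0]
opening: 0.0344
t 13.4 d [0.0508 0.0014 0.0509] a [ 5.000e-04 -7.191e-01 -2.000e-04]
```

Now B (−,+).

```bash
python3 -m pendant '[{"dx":0.0508,"dy":0.0,"dz":0.0509,"ax":0,"ay":-0.719,"az":0,"grip":40},{"dx":0.0508,"dy":0.0,"dz":0.0509,"ax":0,"ay":-0.719,"az":0,"grip":40},{"dx":0.0508,"dy":0.0,"dz":0.0509,"ax":0,"ay":-0.719,"az":0,"grip":40},{"dx":0.0508,"dy":0.0,"dz":0.0509,"ax":0,"ay":-0.719,"az":0,"grip":40},{"dx":0.0508,"dy":0.0,"dz":0.0509,"ax":0,"ay":-0.719,"az":0,"grip":40},{"dx":0.0508,"dy":0.0,"dz":0.0509,"ax":0,"ay":-0.719,"az":0,"grip":40}]'; python3 -c "
from h import *
go(.4932,-.2549,.0755,84.5)
f=save('wrist','w12');wings(f,sense(),False)"
```

```text
time_s: 14.0
tcp_pos: [0.4931, -0.2547, 0.1252]
eef_rot: [[0.094, 0.0, -0.996], [0.996, -0.0, 0.094], [-0.0, -1.0, -0.0]]
force: [0.1, 0.6, 0.1]
opening: 0.0342
t 14.0 d [-0.0002  0.0497 -0.0001] a [ 0.0002  0.0019 -0.0002]
wing [ 491.7 -255. ] [ 8.6 29.3] ang -5.3 joint 0.07
wing [ 489.7 -326.5] [ 8.6 30.1] ang -46.9 joint 0.79
wing [ 586.7 -257.5] [ 9.1 28.3] ang -47.8 joint 0.81
```

```bash
python3 -m pendant '[{"dx":0,"dy":0.02,"dz":0,"ax":0,"ay":0,"az":0,"grip":40},{"dx":0,"dy":0.04,"dz":0,"ax":0,"ay":0,"az":0,"grip":40},{"dx":0,"dy":0.05,"dz":0,"ax":0,"ay":0,"az":0,"grip":40},{"dx":0,"dy":0.05,"dz":0,"ax":0,"ay":0,"az":0,"grip":40},{"dx":0,"dy":0.05,"dz":0,"ax":0,"ay":0,"az":0,"grip":5},{"dx":0,"dy":0.05,"dz":0,"ax":0,"ay":0,"az":0,"grip":0},{"dx":0,"dy":0.05,"dz":0,"ax":0,"ay":0,"az":0,"grip":0},{"dx":0,"dy":0.05,"dz":0,"ax":0,"ay":0,"az":0,"grip":0}]' 40; python3 -c "
from h import *
go(.4932,-.2549,.074,43.5)"
```

```text
time_s: 14.85
tcp_pos: [0.4936, -0.2549, 0.0763]
eef_rot: [[0.096, 0.002, -0.995], [0.995, -0.001, 0.096], [-0.001, -1.0, -0.002]]
force: [-0.9, 3.7, 6.5]
opening: 0.0073
t 14.85 d [-0.0001  0.0023  0.0004] a [ 0.0019  0.7153 -0.    ]
```

```bash
python3 -m pendant '[{"dx":0,"dy":0,"dz":0,"ax":0,"ay":0.13,"az":0,"grip":0},{"dx":0,"dy":0,"dz":0,"ax":0,"ay":0.26,"az":0,"grip":0},{"dx":0,"dy":0,"dz":0,"ax":0,"ay":0.4,"az":0,"grip":0},{"dx":0,"dy":0,"dz":0,"ax":0,"ay":0.53,"az":0,"grip":0},{"dx":0,"dy":0,"dz":0,"ax":0,"ay":0.65,"az":0,"grip":0},{"dx":0,"dy":0,"dz":0,"ax":0,"ay":0.715,"az":0,"grip":0},{"dx":0,"dy":0,"dz":0,"ax":0,"ay":0.715,"az":0,"grip":0},{"dx":0,"dy":0,"dz":0,"ax":0,"ay":0.715,"az":0,"grip":0}]'
```

```text
time_s: 15.65
tcp_pos: [0.4933, -0.2555, 0.0763]
eef_rot: [[0.725, 0.001, -0.688], [0.688, -0.002, 0.725], [-0.0, -1.0, -0.002]]
force: [-3.7, -2.4, 6.6]
opening: 0.0079
```

```bash
python3 -m pendant '[{"dx":0,"dy":0,"dz":0,"ax":0,"ay":0,"az":0,"grip":40},{"dx":0,"dy":0,"dz":0,"ax":0,"ay":0,"az":0,"grip":40},{"dx":0,"dy":0,"dz":0,"ax":0,"ay":0,"az":0,"grip":40},{"dx":0,"dy":-0.03,"dz":0,"ax":0,"ay":0,"az":0,"grip":40},{"dx":0,"dy":-0.05,"dz":0,"ax":0,"ay":0,"az":0,"grip":40}]'; python3 -c "
from h import *
go(.587,-.329,.125,80.5)"
```

```text
time_s: 16.15
tcp_pos: [0.4932, -0.2549, 0.1264]
eef_rot: [[0.725, 0.0, -0.689], [0.689, -0.0, 0.725], [0.0, -1.0, -0.001]]
force: [0.0, -0.4, -0.2]
opening: 0.0344
t 16.15 d [ 0.0169  0.0015 -0.1183] a [ 6.000e-04 -6.453e-01 -1.000e-04]
```

```bash
python3 -m pendant '[{"dx":0.017,"dy":0.0,"dz":-0.118,"ax":0,"ay":-0.645,"az":0,"grip":40},{"dx":0.017,"dy":0.0,"dz":-0.118,"ax":0,"ay":-0.645,"az":0,"grip":40},{"dx":0.017,"dy":0.0,"dz":-0.118,"ax":0,"ay":-0.645,"az":0,"grip":40},{"dx":0.017,"dy":0.0,"dz":-0.118,"ax":0,"ay":-0.645,"az":0,"grip":40},{"dx":0.017,"dy":0.0,"dz":-0.118,"ax":0,"ay":-0.645,"az":0,"grip":40},{"dx":0.017,"dy":0.0,"dz":-0.118,"ax":0,"ay":-0.645,"az":0,"grip":40}]'; python3 -c "
from h import *
go(.587,-.329,.0755,80.5)
f=save('wrist','w13');wings(f,sense())"
```

```text
time_s: 16.75
tcp_pos: [0.5867, -0.3287, 0.125]
eef_rot: [[0.165, -0.0, -0.986], [0.986, -0.0, 0.165], [-0.0, -1.0, 0.0]]
force: [0.8, 0.2, -0.8]
opening: 0.0341
t 16.75 d [-0.0003  0.0495 -0.0004] a [-0.0002  0.0002 -0.    ]
wing [ 492.7 -255.2] [ 9.2 29.3] ang -46.9 joint 0.79
wing [ 490.6 -326.7] [ 8.9 29.4] ang -47.1 joint 0.8
wing [ 587.9 -258. ] [ 8.9 29.4] ang -47.1 joint 0.8
wing [ 585.6 -329.4] [ 8.7 29.5] ang -9.3 joint 0.14
gr ((540.0028076171875, -291.55438232421875), (39.24349594116211, 116.27961730957031), 88.51960754394531)
```

```bash
python3 -m pendant '[{"dx":0,"dy":0.02,"dz":0,"ax":0,"ay":0,"az":0,"grip":40},{"dx":0,"dy":0.04,"dz":0,"ax":0,"ay":0,"az":0,"grip":40},{"dx":0,"dy":0.05,"dz":0,"ax":0,"ay":0,"az":0,"grip":40},{"dx":0,"dy":0.05,"dz":0,"ax":0,"ay":0,"az":0,"grip":40},{"dx":0,"dy":0.05,"dz":0,"ax":0,"ay":0,"az":0,"grip":5},{"dx":0,"dy":0.05,"dz":0,"ax":0,"ay":0,"az":0,"grip":0},{"dx":0,"dy":0.05,"dz":0,"ax":0,"ay":0,"az":0,"grip":0},{"dx":0,"dy":0.05,"dz":0,"ax":0,"ay":0,"az":0,"grip":0}]' 40; python3 -c "
from h import *
go(.587,-.329,.074,43.5)"
```

```text
time_s: 17.6
tcp_pos: [0.5871, -0.3292, 0.0767]
eef_rot: [[0.166, 0.002, -0.986], [0.986, -0.002, 0.166], [-0.001, -1.0, -0.002]]
force: [-0.6, -1.9, 6.8]
opening: 0.0078
t 17.6 d [0.0002 0.0027 0.0002] a [ 2.600e-03  6.452e-01 -5.000e-04]
```

```bash
python3 -m pendant '[{"dx":0,"dy":0,"dz":0,"ax":0,"ay":0.13,"az":0,"grip":0},{"dx":0,"dy":0,"dz":0,"ax":0,"ay":0.26,"az":0,"grip":0},{"dx":0,"dy":0,"dz":0,"ax":0,"ay":0.4,"az":0,"grip":0},{"dx":0,"dy":0,"dz":0,"ax":0,"ay":0.53,"az":0,"grip":0},{"dx":0,"dy":0,"dz":0,"ax":0,"ay":0.645,"az":0,"grip":0},{"dx":0,"dy":0,"dz":0,"ax":0,"ay":0.645,"az":0,"grip":0},{"dx":0,"dy":0,"dz":0,"ax":0,"ay":0.645,"az":0,"grip":0}]'
```

```text
time_s: 18.3
tcp_pos: [0.587, -0.3296, 0.0767]
eef_rot: [[0.726, 0.002, -0.688], [0.688, -0.002, 0.726], [-0.0, -1.0, -0.003]]
force: [-1.9, -3.1, 6.2]
opening: 0.0076
```

```bash
python3 -m pendant '[{"dx":0,"dy":0,"dz":0,"ax":0,"ay":0,"az":0,"grip":40},{"dx":0,"dy":0,"dz":0,"ax":0,"ay":0,"az":0,"grip":40},{"dx":0,"dy":0,"dz":0,"ax":0,"ay":0,"az":0,"grip":40},{"dx":0,"dy":-0.03,"dz":0,"ax":0,"ay":0,"az":0,"grip":40},{"dx":0,"dy":-0.06,"dz":0,"ax":0,"ay":0,"az":0,"grip":40},{"dx":0,"dy":-0.06,"dz":0,"ax":0,"ay":0,"az":0,"grip":40}]'; python3 -c "
from h import *
f=save('wrist','w14');wings(f,sense())
go(.587,-.329,.0765,42.9)"
```

```text
time_s: 18.9
tcp_pos: [0.5881, -0.3294, 0.14]
eef_rot: [[0.725, 0.006, -0.689], [0.689, -0.004, 0.725], [0.002, -1.0, -0.007]]
force: [-0.2, -0.2, -0.8]
opening: 0.0343
wing [ 496.  -259.1] [ 8.8 17. ] ang -45.6 joint 0.77
wing [ 489.7 -326.1] [ 9.5 29.3] ang -44.9 joint 0.76
wing [ 587.3 -256.9] [ 9.3 30. ] ang -46.3 joint 0.78
wing [ 584.9 -328.3] [ 8.1 29.2] ang -46.2 joint 0.78
gr ((538.9840698242188, -291.17254638671875), (38.804473876953125, 116.64781188964844), 88.61779022216797)
t 18.95 d [-0.0004  0.0609  0.0005] a [0.0038 0.0112 0.001 ]
```

View pics/w14.png

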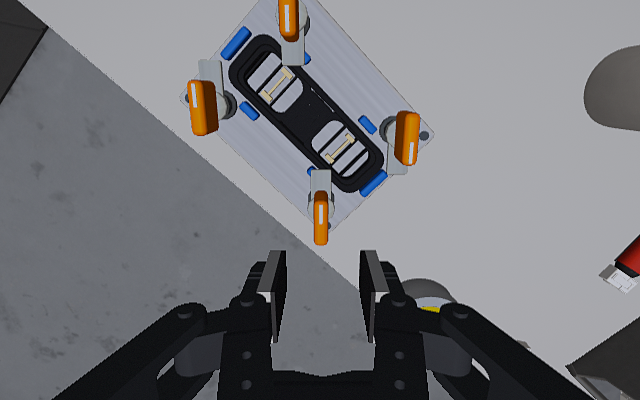

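```bash
python3 -m pendant '[{"dx":0,"dy":0.03,"dz":0.0005,"ax":0.004,"ay":0.01,"az":0.001,"grip":40},{"dx":0,"dy":0.05,"dz":0.0005,"ax":0.004,"ay":0.01,"az":0.001,"grip":40},{"dx":0,"dy":0.061,"dz":0.0005,"ax":0.004,"ay":0.01,"az":0.001,"grip":40},{"dx":0,"dy":0.061,"dz":0.0005,"ax":0.004,"ay":0.01,"az":0.001,"grip":40},{"dx":0,"dy":0.061,"dz":0.0005,"ax":0.004,"ay":0.01,"az":0.001,"grip":5},{"dx":0,"dy":0.061,"dz":0.0005,"ax":0.004,"ay":0.01,"az":0.001,"grip":0},{"dx":0,"dy":0.061,"dz":0.0005,"ax":0.004,"ay":0.01,"az":0.001,"grip":0},{"dx":0,"dy":0.061,"dz":0.0005,"ax":0.004,"ay":0.01,"az":0.001,"grip":0}]' 50; python3 -c "
from h import *
go(.587,-.329,.0765,-3.5)"
```

```text
time_s: 19.75
tcp_pos: [0.5865, -0.3289, 0.0756]
eef_rot: [[0.732, -0.002, -0.681], [0.681, 0.001, 0.732], [-0.001, -1.0, 0.002]]
force: [-5.1, -2.5, 7.3]
opening: 0.008
t 19.75 d [ 0.0003 -0.0009 -0.0004] a [-0.0014  0.8106 -0.0019]
```

```bash
python3 -m pendant '[{"dx":0,"dy":0,"dz":0,"ax":0,"ay":0.14,"az":0,"grip":0},{"dx":0,"dy":0,"dz":0,"ax":0,"ay":0.28,"az":0,"grip":0},{"dx":0,"dy":0,"dz":0,"ax":0,"ay":0.42,"az":0,"grip":0},{"dx":0,"dy":0,"dz":0,"ax":0,"ay":0.56,"az":0,"grip":0},{"dx":0,"dy":0,"dz":0,"ax":0,"ay":0.7,"az":0,"grip":0},{"dx":0,"dy":0,"dz":0,"ax":0,"ay":0.77,"az":0,"grip":0},{"dx":0,"dy":0,"dz":0,"ax":0,"ay":0.81,"az":0,"grip":0},{"dx":0,"dy":0,"dz":0,"ax":0,"ay":0.81,"az":0,"grip":0}]'; python3 -c "
from h import *
print(sense()['wrist_torque']);go(.587,-.329,.0765,-3.5)"
```

```text
time_s: 20.55
tcp_pos: [0.5867, -0.3289, 0.0756]
eef_rot: [[0.998, -0.002, 0.061], [-0.061, 0.0, 0.998], [-0.002, -1.0, 0.0]]
force: [-3.6, -2.8, 5.1]
opening: 0.0077
[-0.41021604  0.50574317  0.62218499]
t 20.55 d [ 0.0003 -0.0009 -0.0001] a [-0.0002 -0.0001 -0.0018]
```

```bash
python3 -m pendant '[{"dx":0,"dy":0,"dz":0,"ax":0,"ay":0,"az":0,"grip":40},{"dx":0,"dy":0,"dz":0,"ax":0,"ay":0,"az":0,"grip":40},{"dx":0,"dy":0,"dz":0,"ax":0,"ay":0,"az":0,"grip":40},{"dx":0,"dy":-0.03,"dz":0,"ax":0,"ay":0,"az":0,"grip":40},{"dx":0,"dy":-0.05,"dz":0,"ax":0,"ay":0,"az":0,"grip":40},{"dx":0,"dy":-0.05,"dz":0,"ax":0,"ay":0,"az":0,"grip":40}]'; python3 -c "
from h import *
f=save('wrist','w15');wings(f,sense(),False)
go(.4932,-.2550,.126,43.2)"
```

```text
time_s: 21.15
tcp_pos: [0.5876, -0.3289, 0.1276]
eef_rot: [[0.998, 0.001, 0.06], [-0.06, -0.001, 0.998], [0.001, -1.0, -0.001]]
force: [0.1, -0.8, -0.3]
opening: 0.0341
wing [ 587.7 -257. ] [ 8.8 29.5] ang -46.0 joint 0.78
wing [ 492.4 -254.1] [ 8.9 30. ] ang -45.3 joint 0.76
wing [ 585.7 -328.3] [29.7  8.7] ang 88.8 joint 1.57
wing [ 490.4 -325.9] [10.1 29. ] ang -50.9 joint 0.86
t 21.2 d [-0.0981 -0.0003  0.0678] a [-1.100e-03 -8.142e-01 -8.000e-04]
```

View pics/w15.png

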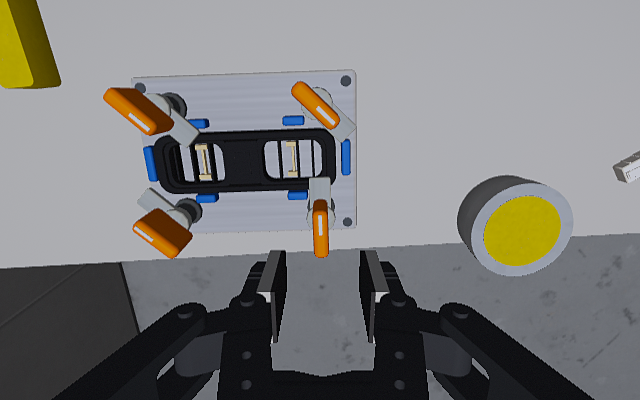

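D is at its stop (1.57), with its toe over the grille's edge; the others are at half. Next is diagonal B.

```bash
python3 -m pendant '[{"dx":-0.098,"dy":0.0,"dz":0.068,"ax":0,"ay":-0.814,"az":0,"grip":40},{"dx":-0.098,"dy":0.0,"dz":0.068,"ax":0,"ay":-0.814,"az":0,"grip":40},{"dx":-0.098,"dy":0.0,"dz":0.068,"ax":0,"ay":-0.814,"az":0,"grip":40},{"dx":-0.098,"dy":0.0,"dz":0.068,"ax":0,"ay":-0.814,"az":0,"grip":40},{"dx":-0.098,"dy":0.0,"dz":0.068,"ax":0,"ay":-0.814,"az":0,"grip":40},{"dx":-0.098,"dy":0.0,"dz":0.068,"ax":0,"ay":-0.814,"az":0,"grip":40},{"dx":-0.098,"dy":0.0,"dz":0.068,"ax":0,"ay":-0.814,"az":0,"grip":40}]'; python3 -c "
from h import *
go(.4932,-.2550,.0765,43.2)"
```

```text
time_s: 21.9
tcp_pos: [0.4924, -0.2543, 0.1238]
eef_rot: [[0.729, -0.005, -0.685], [0.685, 0.003, 0.729], [-0.001, -1.0, 0.005]]
force: [-0.2, -0.4, -0.4]
opening: 0.0344
t 21.9 d [ 0.0002  0.0472 -0.0012] a [-0.0052  0.0006 -0.0014]
```

```bash
python3 -m pendant '[{"dx":0,"dy":0.02,"dz":-0.001,"ax":0,"ay":0,"az":0,"grip":40},{"dx":0,"dy":0.04,"dz":-0.001,"ax":0,"ay":0,"az":0,"grip":40},{"dx":0,"dy":0.048,"dz":-0.001,"ax":0,"ay":0,"az":0,"grip":40},{"dx":0,"dy":0.048,"dz":-0.001,"ax":0,"ay":0,"az":0,"grip":40},{"dx":0,"dy":0.048,"dz":-0.001,"ax":0,"ay":0,"az":0,"grip":5},{"dx":0,"dy":0.048,"dz":-0.001,"ax":0,"ay":0,"az":0,"grip":0},{"dx":0,"dy":0.048,"dz":-0.001,"ax":0,"ay":0,"az":0,"grip":0},{"dx":0,"dy":0.048,"dz":-0.001,"ax":0,"ay":0,"az":0,"grip":0}]' 50; python3 -c "
from h import *
go(.4932,-.2550,.0765,-3.5)"
```

```text
time_s: 22.7
tcp_pos: [0.4936, -0.2557, 0.0778]
eef_rot: [[0.729, -0.002, -0.684], [0.684, 0.001, 0.729], [-0.001, -1.0, 0.002]]
force: [-3.5, -1.7, 5.9]
opening: 0.0076
t 22.7 d [0.0002 0.0013 0.0008] a [-0.0016  0.8146 -0.0017]
```

```bash
python3 -m pendant '[{"dx":0,"dy":0,"dz":0,"ax":0,"ay":0.14,"az":0,"grip":0},{"dx":0,"dy":0,"dz":0,"ax":0,"ay":0.28,"az":0,"grip":0},{"dx":0,"dy":0,"dz":0,"ax":0,"ay":0.42,"az":0,"grip":0},{"dx":0,"dy":0,"dz":0,"ax":0,"ay":0.56,"az":0,"grip":0},{"dx":0,"dy":0,"dz":0,"ax":0,"ay":0.7,"az":0,"grip":0},{"dx":0,"dy":0,"dz":0,"ax":0,"ay":0.77,"az":0,"grip":0},{"dx":0,"dy":0,"dz":0,"ax":0,"ay":0.81,"az":0,"grip":0},{"dx":0,"dy":0,"dz":0,"ax":0,"ay":0.81,"az":0,"grip":0}]'; python3 -c "
from h import *
print(sense()['wrist_torque']);go(.4932,-.2550,.0765,-3.5)"
```

```text
time_s: 23.5
tcp_pos: [0.4928, -0.256, 0.0777]
eef_rot: [[0.998, -0.004, 0.057], [-0.057, 0.001, 0.998], [-0.004, -1.0, 0.0]]
force: [-10.6, -4.0, 11.3]
opening: 0.0077
[-0.65098369  1.84762972  0.50631745]
t 23.5 d [0.0004 0.0012 0.001 ] a [-0.0004  0.0037 -0.0042]
```

```bash
python3 -m pendant '[{"dx":0,"dy":0,"dz":0,"ax":0,"ay":0,"az":0,"grip":40},{"dx":0,"dy":0,"dz":0,"ax":0,"ay":0,"az":0,"grip":40},{"dx":0,"dy":0,"dz":0,"ax":0,"ay":0,"az":0,"grip":40},{"dx":0,"dy":-0.03,"dz":0,"ax":0,"ay":0,"az":0,"grip":40},{"dx":0,"dy":-0.05,"dz":0,"ax":0,"ay":0,"az":0,"grip":40},{"dx":0,"dy":-0.05,"dz":0,"ax":0,"ay":0,"az":0,"grip":40}]'; python3 -c "
from h import *
f=save('wrist','w16');wings(f,sense(),False)
go(.5891,-.2574,.126,43.2)"
```

```text
time_s: 24.1
tcp_pos: [0.4946, -0.2558, 0.1295]
eef_rot: [[0.998, 0.001, 0.056], [-0.056, -0.0, 0.998], [0.001, -1.0, -0.0]]
force: [-0.0, -0.7, -1.3]
opening: 0.0341
wing [ 491.6 -253.8] [29.3  8.8] ang 89.1 joint 1.56
wing [ 587.1 -256.8] [ 8.7 29.9] ang -46.5 joint 0.79
wing [ 489.7 -325.4] [ 9.2 29.5] ang -47.5 joint 0.8
t 24.15 d [0.095  0.0017 0.0035] a [-1.100e-03 -8.102e-01 -8.000e-04]
```

Now A (+,+).

```bash
python3 -m pendant '[{"dx":0.095,"dy":0.002,"dz":0.0035,"ax":0,"ay":-0.81,"az":0,"grip":40},{"dx":0.095,"dy":0.002,"dz":0.0035,"ax":0,"ay":-0.81,"az":0,"grip":40},{"dx":0.095,"dy":0.002,"dz":0.0035,"ax":0,"ay":-0.81,"az":0,"grip":40},{"dx":0.095,"dy":0.002,"dz":0.0035,"ax":0,"ay":-0.81,"az":0,"grip":40},{"dx":0.095,"dy":0.002,"dz":0.0035,"ax":0,"ay":-0.81,"az":0,"grip":40},{"dx":0.095,"dy":0.002,"dz":0.0035,"ax":0,"ay":-0.81,"az":0,"grip":40},{"dx":0.095,"dy":0.002,"dz":0.0035,"ax":0,"ay":-0.81,"az":0,"grip":40}]'; python3 -c "
from h import *
go(.5891,-.2574,.0765,43.2)"
```

```text
time_s: 24.85
tcp_pos: [0.5882, -0.257, 0.1231]
eef_rot: [[0.729, -0.005, -0.685], [0.685, 0.003, 0.729], [-0.002, -1.0, 0.005]]
force: [0.4, -0.5, -0.4]
opening: 0.034
t 24.85 d [ 0.0004  0.0466 -0.0012] a [-0.0053  0.0006 -0.0015]
```

```bash
python3 -m pendant '[{"dx":0,"dy":0.02,"dz":-0.001,"ax":0,"ay":0,"az":0,"grip":40},{"dx":0,"dy":0.04,"dz":-0.001,"ax":0,"ay":0,"az":0,"grip":40},{"dx":0,"dy":0.047,"dz":-0.001,"ax":0,"ay":0,"az":0,"grip":40},{"dx":0,"dy":0.047,"dz":-0.001,"ax":0,"ay":0,"az":0,"grip":40},{"dx":0,"dy":0.047,"dz":-0.001,"ax":0,"ay":0,"az":0,"grip":5},{"dx":0,"dy":0.047,"dz":-0.001,"ax":0,"ay":0,"az":0,"grip":0},{"dx":0,"dy":0.047,"dz":-0.001,"ax":0,"ay":0,"az":0,"grip":0},{"dx":0,"dy":0.047,"dz":-0.001,"ax":0,"ay":0,"az":0,"grip":0}]' 50; python3 -c "
from h import *
go(.5891,-.2574,.0765,-3.5)"
```

```text
time_s: 25.65
tcp_pos: [0.5894, -0.2582, 0.0786]
eef_rot: [[0.729, -0.002, -0.684], [0.684, 0.001, 0.729], [-0.001, -1.0, 0.002]]
force: [-2.5, -0.2, 5.6]
opening: 0.0076
t 25.65 d [0.0003 0.0021 0.0008] a [-0.0016  0.8145 -0.0014]
```

```bash
python3 -m pendant '[{"dx":0,"dy":0,"dz":0,"ax":0,"ay":0.14,"az":0,"grip":0},{"dx":0,"dy":0,"dz":0,"ax":0,"ay":0.28,"az":0,"grip":0},{"dx":0,"dy":0,"dz":0,"ax":0,"ay":0.42,"az":0,"grip":0},{"dx":0,"dy":0,"dz":0,"ax":0,"ay":0.56,"az":0,"grip":0},{"dx":0,"dy":0,"dz":0,"ax":0,"ay":0.7,"az":0,"grip":0},{"dx":0,"dy":0,"dz":0,"ax":0,"ay":0.77,"az":0,"grip":0},{"dx":0,"dy":0,"dz":0,"ax":0,"ay":0.805,"az":0,"grip":0},{"dx":0,"dy":0,"dz":0,"ax":0,"ay":0.805,"az":0,"grip":0}]'; python3 -c "
from h import *
print(sense()['wrist_torque']);go(.5891,-.2574,.0765,-3.5)"
```

```text
time_s: 26.45
tcp_pos: [0.5887, -0.2585, 0.0786]
eef_rot: [[0.999, -0.004, 0.052], [-0.052, 0.001, 0.999], [-0.004, -1.0, 0.001]]
force: [-9.7, -1.7, 9.8]
opening: 0.0077
[-0.30998123  1.50859416  0.43718066]
t 26.45 d [0.0004 0.0021 0.0011] a [-0.0006  0.0086 -0.0037]
```

```bash
python3 -m pendant '[{"dx":0,"dy":0,"dz":0,"ax":0,"ay":0,"az":0,"grip":40},{"dx":0,"dy":0,"dz":0,"ax":0,"ay":0,"az":0,"grip":40},{"dx":0,"dy":0,"dz":0,"ax":0,"ay":0,"az":0,"grip":40},{"dx":0,"dy":-0.03,"dz":0,"ax":0,"ay":0,"az":0,"grip":40},{"dx":0,"dy":-0.05,"dz":0,"ax":0,"ay":0,"az":0,"grip":40},{"dx":0,"dy":-0.05,"dz":0,"ax":0,"ay":0,"az":0,"grip":40}]'; python3 -c "
from h import *
f=save('wrist','w17');wings(f,sense(),False)
go(.4914,-.3269,.126,43.0)"
```

```text
time_s: 27.05
tcp_pos: [0.5904, -0.2584, 0.1306]
eef_rot: [[0.999, 0.001, 0.051], [-0.051, -0.0, 0.999], [0.001, -1.0, -0.0]]
force: [0.1, -0.3, -0.4]
opening: 0.0343
wing [ 587.4 -256.2] [28.9  8.8] ang 87.2 joint 1.59
wing [ 492.1 -253.8] [29.3  8.7] ang 89.0 joint 1.56
wing [ 585.4 -328.1] [30.3  8.4] ang 87.3 joint 1.59
t 27.1 d [-0.0947  0.0027 -0.0738] a [-1.200e-03 -8.017e-01 -7.000e-04]
```

```bash
python3 -m pendant '[{"dx":-0.095,"dy":0.003,"dz":-0.074,"ax":0,"ay":-0.8,"az":0,"grip":40},{"dx":-0.095,"dy":0.003,"dz":-0.074,"ax":0,"ay":-0.8,"az":0,"grip":40},{"dx":-0.095,"dy":0.003,"dz":-0.074,"ax":0,"ay":-0.8,"az":0,"grip":40},{"dx":-0.095,"dy":0.003,"dz":-0.074,"ax":0,"ay":-0.8,"az":0,"grip":40},{"dx":-0.095,"dy":0.003,"dz":-0.074,"ax":0,"ay":-0.8,"az":0,"grip":40},{"dx":-0.095,"dy":0.003,"dz":-0.074,"ax":0,"ay":-0.8,"az":0,"grip":40},{"dx":-0.095,"dy":0.003,"dz":-0.074,"ax":0,"ay":-0.8,"az":0,"grip":40}]'; python3 -c "
from h import *
go(.4914,-.3269,.0765,43)"
```

```text
time_s: 27.8
tcp_pos: [0.4902, -0.3268, 0.1235]
eef_rot: [[0.732, -0.004, -0.681], [0.681, 0.003, 0.732], [-0.001, -1.0, 0.005]]
force: [-0.0, 0.3, -0.9]
opening: 0.0337
t 27.8 d [ 0.0008  0.047  -0.0012] a [-0.0052 -0.0012 -0.0012]
```

```bash
python3 -m pendant '[{"dx":0,"dy":0.02,"dz":-0.001,"ax":0,"ay":0,"az":0,"grip":40},{"dx":0,"dy":0.04,"dz":-0.001,"ax":0,"ay":0,"az":0,"grip":40},{"dx":0,"dy":0.048,"dz":-0.001,"ax":0,"ay":0,"az":0,"grip":40},{"dx":0,"dy":0.048,"dz":-0.001,"ax":0,"ay":0,"az":0,"grip":40},{"dx":0,"dy":0.048,"dz":-0.001,"ax":0,"ay":0,"az":0,"grip":5},{"dx":0,"dy":0.048,"dz":-0.001,"ax":0,"ay":0,"az":0,"grip":0},{"dx":0,"dy":0.048,"dz":-0.001,"ax":0,"ay":0,"az":0,"grip":0},{"dx":0,"dy":0.048,"dz":-0.001,"ax":0,"ay":0,"az":0,"grip":0}]' 50; python3 -c "
from h import *
go(.4914,-.3269,.0765,-3.5)"
```

```text
time_s: 28.6
tcp_pos: [0.4915, -0.3278, 0.0777]
eef_rot: [[0.733, -0.002, -0.681], [0.681, 0.001, 0.733], [-0.001, -1.0, 0.002]]
force: [0.4, 1.8, 7.0]
opening: 0.0075
t 28.6 d [0.0005 0.0012 0.0008] a [-0.0016  0.8097 -0.0013]
```

```bash
python3 -m pendant '[{"dx":0,"dy":0,"dz":0,"ax":0,"ay":0.14,"az":0,"grip":0},{"dx":0,"dy":0,"dz":0,"ax":0,"ay":0.28,"az":0,"grip":0},{"dx":0,"dy":0,"dz":0,"ax":0,"ay":0.42,"az":0,"grip":0},{"dx":0,"dy":0,"dz":0,"ax":0,"ay":0.56,"az":0,"grip":0},{"dx":0,"dy":0,"dz":0,"ax":0,"ay":0.7,"az":0,"grip":0},{"dx":0,"dy":0,"dz":0,"ax":0,"ay":0.77,"az":0,"grip":0},{"dx":0,"dy":0,"dz":0,"ax":0,"ay":0.805,"az":0,"grip":0},{"dx":0,"dy":0,"dz":0,"ax":0,"ay":0.805,"az":0,"grip":0}]'; python3 -c "
from h import *
print(sense()['wrist_torque']);go(.4914,-.3269,.0765,-3.5)"
```

```text
time_s: 29.4
tcp_pos: [0.4907, -0.3281, 0.0777]
eef_rot: [[0.998, -0.004, 0.057], [-0.057, 0.001, 0.998], [-0.004, -1.0, 0.001]]
force: [-7.5, 0.7, 9.9]
opening: 0.0073
[0.01713295 1.31440695 0.47848058]
t 29.4 d [0.0006 0.0012 0.0013] a [-0.0006  0.004  -0.0038]
```

```bash
python3 -m pendant '[{"dx":0,"dy":0,"dz":0,"ax":0,"ay":0,"az":0,"grip":40},{"dx":0,"dy":0,"dz":0,"ax":0,"ay":0,"az":0,"grip":40},{"dx":0,"dy":0,"dz":0,"ax":0,"ay":0,"az":0,"grip":40},{"dx":0,"dy":-0.03,"dz":0,"ax":0,"ay":0,"az":0,"grip":40},{"dx":0,"dy":-0.07,"dz":0,"ax":0,"ay":0,"az":0,"grip":40},{"dx":0,"dy":-0.11,"dz":0,"ax":0,"ay":0,"az":0,"grip":40},{"dx":0,"dy":-0.11,"dz":0,"ax":0,"ay":0,"az":0,"grip":40},{"dx":0,"dy":-0.11,"dz":0,"ax":0,"ay":0,"az":0,"grip":40}]'; python3 -c "
from h import *
f=save('wrist','w18');wings(f,sense())
"
```

```text
time_s: 30.2
tcp_pos: [0.4916, -0.3279, 0.1871]
eef_rot: [[0.998, -0.002, 0.056], [-0.056, 0.001, 0.998], [-0.002, -1.0, 0.001]]
force: [-1.0, 0.1, -1.0]
opening: 0.0341
wing [ 587.3 -257.2] [29.4  9.4] ang 89.3 joint 1.56
wing [ 491.8 -254.7] [28.8  8.7] ang 88.6 joint 1.57
wing [ 585.2 -328.6] [29.4  8.6] ang 88.5 joint 1.57
wing [ 489.9 -325.6] [28.9  8.8] ang 88.6 joint 1.57
gr ((547.6488647460938, -290.90570068359375), (99.8143539428711, 40.50833511352539), 0.21213668584823608)
```

View pics/w18.png

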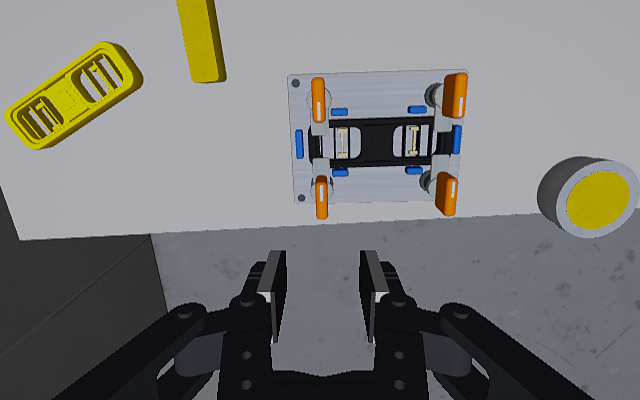

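```bash
python3 -c "
from h import *
save('scene','s9',(250,220,380,350),5);print(finish_job())"
```

```text
the job is handed in; nothing more can be done
None
```

View pics/s9.png

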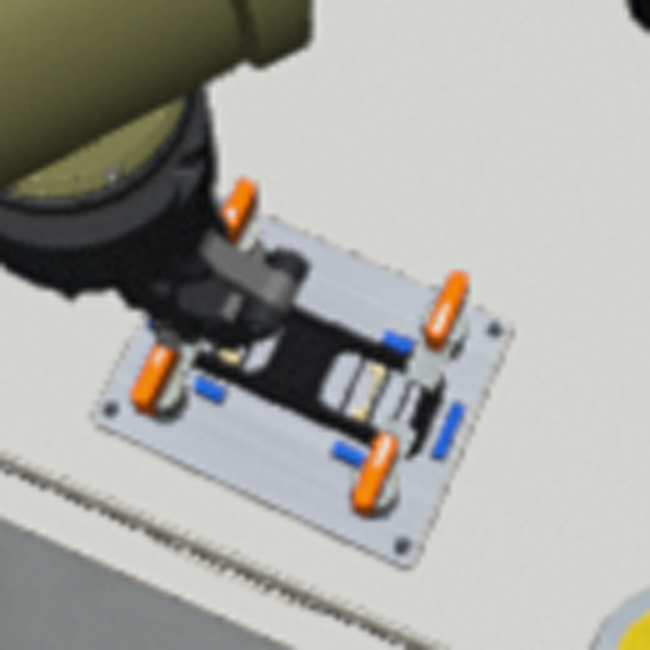

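I handed the job in at about 30 s of the allowed 72 s. The grille is in the jig with all four clamps tight. The hand-in reports no verdict, so what follows is from my own checks.

**Grille:** I drew it out of the rack by about 95 mm and let go of it on the bench. I then took it by its middle and set it between the blue guides. My last clean position measurement was after the first pass: about 1 mm or less off the jig's centre and within about 0.2° of its axis.

**Clamps:** Letters go by position, with jig +x taken as pointing away from the robot. I turned them in this order:
- First pass: A, C, B, D. I measured all four at 0.76–0.80 rad.
- Second pass: D, B, A, C. I measured all four at 1.56–1.57 rad, which is at their stops.

**Last checks:**
- **Grille at the end:** the final automatic fit of its outline came out wrong (100 x 40 mm, centre about 8 mm off) because the clamp toes now hide its ends. The last wrist and scene pictures show it lying flat between the guides.
- **Robot:** the gripper is clear above the jig, and the last force reading was about 1 N.
- **Bystanders:** I felt no contact with them. I did not measure their final positions.
- **Cameras:** the top and wrist cameras disagreed by about 3 mm, so I worked from the wrist camera.

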